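# Swap the failed card in the sloped control rack

## Robot

A 6-joint arm with a two-finger parallel gripper is mounted at the origin on a cart in front of the work surface, level with it; the furniture and walls round the work are solid. World frame = base frame: x ahead of the robot, y to its left, z up, the work surface at z = 0. Lengths are in m, angles in degrees, forces in N, time in s.
With the tool pointing down it reaches from about 0.35 to 0.875 m from the base axis. Payload 4.2 kg.
Tool frame: the origin (TCP) lies on the centre line of the jaws, within the pads' length; the fingertips stand 8 mm ahead of it and the grasp point (between the pads) lies 11 mm behind it; z points along the fingers, y is the direction in which the jaws open and shut (so a half turn about z gives the same grasp; the last joint's range is limited). The gripper opens to 87 mm and grips with 3 to 60 N. Pads are 19 mm wide; open, the fingers measure 117 mm over their backs; the gripper's body (75 mm by 190 mm) begins 51 mm behind the grasp point.
Start: joints at [-53.881, 22.042, 0.453, 0, -68.411, -14.817], TCP at [0.227, -0.582, 0.201] pointing down, gripper open.
Joint ranges: [-179.83, 179.83], [-69.29, 118.12], [-61.27, 80.66], [-181.25, 117.63], [-171.15, -9.14], [-177.46, 177.46]. Speed limits (degrees/s): [159.86, 159.86, 180, 180, 180, 180].

## Interface

Orientations are given as a 3x3 rotation matrix whose columns are the frame's x, y, z axes.
In Python, from station import sense, capture, finish_job, recognise gives the robot as it stands.
- The arm moves only by the tool apply_moves, never from a script. Its argument "plan" is a list that holds one entry, the list of rows, each a list of 7 numbers: the opening in per cent of the stroke, from 0 (shut) to 100 (fully open), then the shift along the world's x, y, z in units of 25 mm (1.0 is 25 mm), then the turn, a rotation vector about the world's x, y, z in rad. A call has 1 to 12 rows; each row shifts and turns the pose as measured when the row begins; what a row does not reach is not made up. A row lasts 1/12 s, in which the tool goes at most 41.7 mm and 7.16 degrees, less where a joint would pass 70% of its speed; a pose out of reach is approached as far as the arm can. A call is refused whole if a number of a shift passes 1 or a number of a turn 0.125, either way. A call with a gripper value outside its range is refused whole. The fingers move at their own pace and stop on an object; the grip force is fixed at half the most. Time passes only in rows, so rows that do not move let the fingers close. It gives the time, the measured TCP pose, the force and the opening at its end, in the units of the state.
- sense(): the state, without advancing time (a new reading comes with each control period).
- capture(name): name is "side" or "top" or "wrist"; returns a dict with "pixels" (384x512x3 uint8, red, green, blue), "depth" (384x512 float32, m along the optical axis (not along the pixel's ray), 0 where there is no reading), "mtx" (3x3 intrinsics, pixels), "distortion" ([k1, k2, p1, p2, k3] as OpenCV has them; the pictures are not rectified), "R" (3x3) and "t" (3): a world point X has camera coordinates R X + t; the wrist camera has in their place "mount" (4x4, takes a point from camera to tool coordinates, whose origin is the TCP and whose axes are the flange's). Camera axes: x right, y down, z forward; pixel columns grow to the right and rows downward; lengths in m; the calibration is good to about 2 mm. A picture is of the moment at which its call begins: read the wrist's pose just before it.
- finish_job(): hands the job in, once; it reports no verdict.
Trained networks look in a picture, given as the dict that the camera call returned (one of the last four; its "shot" number tells which), for a name from the list of things; names that differ only in an ending like _2 or _b are one class to them, and where a whole thing is asked for, a point or a joint stands for the part that bears it (a point fixed in the world has none). Each returns a list of dicts, best first, with "score" (0 to 1); they miss things now and then, are a little off and sometimes report something else, mostly with a low value. They report only what shows in the picture. A call takes as long as a camera call.
- recognise(label, picture): "at" ([x, y, z] in m, in the coordinates of the camera as it stood for that picture, good to about 4 mm: the middle of the surface that is visible of it).
The state is a dict: "time_s": time; "joints": joint angles; "joint_velocities": joint speeds; "effort": joint torques, N m; "tcp_pos": TCP position; "ee_rot": TCP orientation; "wrist_force": force on the tool from outside, world axes, zero at the start; "moment": the same for the moment, N m; "gripper_width": opening from 0.0 (shut) to 1.0 (fully open).
Only numpy, scipy, OpenCV 4.12 (cv2) and the standard library are available. Lean on these libraries where they do the work, as an engineer would, in place of code of your own. Each camera call takes 0.05 s, during which the arm holds its last target.

## Task

The red-handled card in the sloped rack has failed: pull it out and park it fully home in the empty slot of the black stand, then take the white-handled spare from the stand and push it fully home in the slot that you freed. Keep hold of each card until it is home rather than letting it drop, and leave the other cards and the things on the bench where they are.

Things in the scene. Friction and masses are not known exactly. Their poses are not given: they have to be found in the camera images.
- rack: sloped aluminium card cage, 132 mm wide, fixed. Origin: middle of the slot floor, 50 mm above the bench. z: straight out of the slots (pulling direction), up and towards the robot, 30 degrees off vertical. y: level, across the slots. x: along the cards' width, rising away from the robot. Five slots at y = -48, -24, 0, 24, 48 mm, 6 mm wide, all filled at first, the red-handled card in any of them
- rack_mouth (a point): middle of the rack's mouth, 59 mm out from the slot floor along the rack's z. Grey guides at each end of the cards (x 36 to 44 mm, both sides) stand 50 mm high, their roof-shaped lead-ins between slots rise to 59 mm; 88 mm between the end walls, which flare above 50 mm. A card is fully home when its board stands on the slot floor: handle centre 91 mm from the rack's origin along z, x = 0
- stand: upright black plastic card stand, 104 x 118 mm, fixed on the bench. Origin: centre of its underside, z up, x along the cards' width, y across the slots. Four slots at y = -42, -14, 14, 42 mm, 6 mm wide. The slot at y = -14 mm is empty; the others hold the white-handled spare and two blue-handled cards in any order. A card is fully home with its handle centre 101 mm above the origin
- stand_mouth (a point): middle of the stand's mouth, 61 mm above the bench. The slot floor is 10 mm above the bench, the guides at both ends of the cards stand 40 mm higher, with roof-shaped lead-ins between slots up to this height; 88 mm between the flared end walls for the 84 mm boards
- failed_card_handle (a point): centre of the red handle of the failed card, which starts in the rack. The handle is 30 mm along x, 10 mm along y, 38 mm along z; grip it across its 30 mm (along x): the neighbours stand 24 mm away along y (28 mm in the stand). z: from board to handle, x: the card's width, y: its thickness; same axes as the rack's. 19 mm below this point lies the front strip, 90 x 18 x 6 mm: fingers must stay above it
- failed_card_foot (a point): middle of the lower edge of the failed card's green board, 91 mm below the handle centre along the card's z. The board is 84 mm wide (x), 4 mm thick (y), 66 mm deep (z); parts stand out to 10 mm on its +y side, near its middle. The card weighs about 0.13 kg and stands loose in its slot with 1 mm play on each side; nothing latches it
- spare_card_handle (a point): centre of the white handle of the spare card, which starts in the stand; same shape as the failed card
- spare_card_foot (a point): middle of the lower edge of the spare card's board, 91 mm below its handle centre
- card_a_handle (a point): centre of the handle of a healthy card, grey handle, in one of the rack's slots; stays there; same shape as the failed card
- card_b_handle (a point): centre of the handle of a healthy card, grey handle, in one of the rack's slots; stays there; same shape as the failed card
- card_c_handle (a point): centre of the handle of a healthy card, grey handle, in one of the rack's slots; stays there; same shape as the failed card
- card_d_handle (a point): centre of the handle of a healthy card, grey handle, in one of the rack's slots; stays there; same shape as the failed card
- blue_card_a_handle (a point): centre of the handle of a card of another kind, blue handle, in one of the stand's slots; stays there; same shape as the failed card apart from the parts on its board
- blue_card_b_handle (a point): centre of the handle of a card of another kind, blue handle, in one of the stand's slots; stays there; same shape as the failed card apart from the parts on its board
- torch_mid (a point): middle of a black pocket torch standing on its head on the bench, 29 mm thick, 114 mm high
- bush_flanged: flanged steel bush standing on the bench, 30 mm across, 28 mm high; origin under its middle
- ring_steel: steel ring lying on the bench, 36 mm across, 12 mm high; origin under its middle
- hex_key_5: black hexagon key lying on the bench, 32 x 90 x 4 mm; origin under its middle
- plug_gauge: plug gauge lying on the bench, 22 x 122 x 15 mm; origin under its middle

How it is judged:
By the outcome, as a careful person would: the job done as asked, in the order asked, and still so for the second after the job is handed in, with the robot touching nothing.
It also fails if it takes over 53 s, if anything falls off the work surface, if the arm or the gripper's body presses on something with over 40 N, if the wrist force passes 120 N, or if a joint passes its speed limit or range.

## Working session

There is one attempt and no reset: what is moved stays moved. The work goes in short steps, Python scripts to look and compute and a tool call to move; the robot and the scene stay as the last step left them, time stands still between calls to the robot, and variables do not carry over. Pictures are saved under pics/ and viewed, and the job is handed in when it is done.

Besides the shell and the picture viewer there is one more tool, called in YAML: its name, and indented under it one key for each argument. apply_moves: Moves the arm, as the interface text tells. Its arguments: {"type":"object","properties":{"plan":{"type":"array","items":{"type":"array","items":{"type":"array","items":{"type":"number"}}}}},"required":["plan"]}

```bash
ls; mkdir -p pics
python3 - <<'E'
from station import sense,capture
import cv2,numpy as np
s=sense();print({k:np.round(v,3).tolist() for k,v in s.items()})
for n in("side","top","wrist"):
    c=capture(n);cv2.imwrite(f"pics/{n}0.png",c["pixels"][:,:,::-1])
    print(n,np.round(c["mtx"],1).tolist(),np.round(c["distortion"],3))
    print({k:np.round(c[k],4).tolist() for k in("R","t","mount") if k in c})
E
```

```text
pics
{'time_s': 0.0, 'joints': [-53.882, 22.091, 0.38, -0.029, -68.413, -14.817], 'joint_velocities': [0.029, -0.073, -0.05, -0.036, 0.028, 0.064], 'effort': [0.002, -39.067, 18.741, 4.22, 0.011, -0.0], 'tcp_pos': [0.227, -0.582, 0.2], 'ee_rot': [[-0.932, -0.363, -0.001], [-0.363, 0.932, 0.002], [0.0, 0.002, -1.0]], 'wrist_force': [-0.295, -0.47, 0.115], 'moment': [0.018, 0.053, 0.029], 'gripper_width': 1.001}
side [[347.9, 0.0, 256.4], [0.0, 347.9, 195.7], [0.0, 0.0, 1.0]] [0.034 0.    0.    0.    0.   ]
{'R': [[0.9913, -0.1308, -0.013], [-0.0945, -0.6404, -0.7622], [0.0914, 0.7568, -0.6472]], 't': [-0.5384, 0.0201, 0.9795]}
top [[356.8, 0.0, 257.5], [0.0, 356.8, 196.0], [0.0, 0.0, 1.0]] [-0.005  0.     0.     0.     0.   ]
{'R': [[0.0205, -0.9987, 0.0473], [-0.9861, -0.028, -0.1637], [0.1648, -0.0432, -0.9854]], 't': [-0.2029, 0.5, 0.849]}
wrist [[265.8, 0.0, 254.9], [0.0, 265.8, 195.5], [0.0, 0.0, 1.0]] [-0.061  0.     0.     0.     0.   ]
{'mount': [[0.0003, -0.9644, -0.2644, 0.0725], [1.0, 0.0004, -0.0005, -0.0006], [0.0006, -0.2644, 0.9644, -0.1834], [0.0, 0.0, 0.0, 1.0]]}
```

View pics/side0.png

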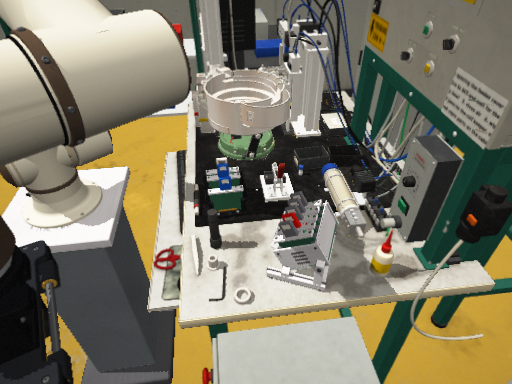

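View pics/top0.png

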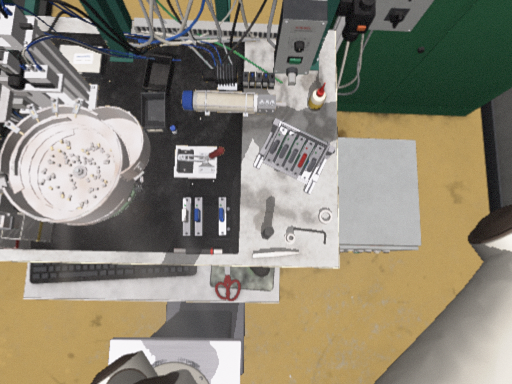

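View pics/wrist0.png

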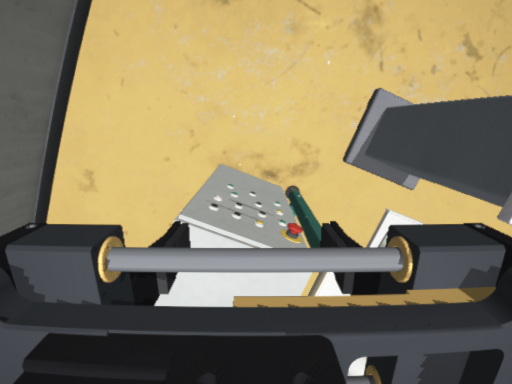

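```bash
cat > h.py <<'E'
import numpy as np,cv2
from station import sense,capture,recognise
def cam(n):
    s=sense();c=capture(n)
    if n=="wrist":
        T=np.eye(4);T[:3,:3]=s["ee_rot"];T[:3,3]=s["tcp_pos"];M=T@np.array(c["mount"])
        c["Rw"],c["tw"]=M[:3,:3],M[:3,3]
    else:
        R=np.array(c["R"]);c["Rw"],c["tw"]=R.T,-R.T@np.array(c["t"])
    return c
def w(c,p): return np.asarray(p)@c["Rw"].T+c["tw"]
def cloud(c):
    h,wd=c["depth"].shape
    uv=np.stack(np.meshgrid(np.arange(wd),np.arange(h)),-1).reshape(-1,1,2).astype(np.float64)
    n=cv2.undistortPoints(uv,np.array(c["mtx"]),np.array(c["distortion"],float))[:,0]
    d=c["depth"].reshape(-1)
    P=w(c,np.c_[n*d[:,None],d]);P[d==0]=np.nan
    return P.reshape(h,wd,3)
def proj(c,X):
    q=(np.atleast_2d(X)-c["tw"])@c["Rw"]
    return cv2.projectPoints(q,np.zeros(3),np.zeros(3),np.array(c["mtx"]),np.array(c["distortion"],float))[0][:,0]
E
python3 - <<'E'
from h import *
for n in("top","side"):
    c=cam(n);P=cloud(c)
    np.savez(f"{n}.npz",P=P,pix=c["pixels"])
    for l in("rack","stand","failed_card_handle","spare_card_handle","card_a_handle","blue_card_a_handle","torch_mid","bush_flanged","ring_steel","plug_gauge"):
        print(n,l,[(np.round(w(c,r["at"]),3).tolist(),round(r["score"],2)) for r in recognise(l,c)[:5]])
    x0,y0=(170,110) if n=="top" else (190,150)
    im=c["pixels"][y0:y0+150,x0:x0+180,::-1]
    cv2.imwrite(f"pics/{n}_z.png",cv2.resize(im,None,fx=4,fy=4,interpolation=cv2.INTER_CUBIC))
E
```

```text
top rack [([0.614, -0.287, 0.081], 0.8)]
top stand [([0.45, -0.075, 0.01], 0.81)]
top failed_card_handle [([0.586, -0.292, 0.12], 0.8)]
top spare_card_handle [([0.446, -0.026, 0.08], 0.52)]
top card_a_handle [([0.608, -0.247, 0.122], 0.8), ([0.619, -0.28, 0.08], 0.74)]
top blue_card_a_handle [([0.444, -0.11, 0.082], 0.76)]
top torch_mid [([0.411, -0.214, 0.112], 0.56)]
top bush_flanged [([0.614, -0.284, 0.079], 0.18)]
top ring_steel [([0.461, -0.367, 0.008], 0.48)]
top plug_gauge [([0.366, -0.046, 0.014], 0.76), ([0.602, -0.245, 0.118], 0.28)]
side rack [([0.621, -0.337, 0.082], 0.73)]
side stand [([0.462, -0.11, 0.047], 0.8)]
side failed_card_handle [([0.588, -0.295, 0.13], 0.69), ([0.439, -0.024, 0.084], 0.6)]
side spare_card_handle [([0.443, -0.025, 0.081], 0.6)]
side card_a_handle [([0.612, -0.257, 0.133], 0.75), ([0.446, -0.021, 0.08], 0.73), ([0.446, -0.051, 0.082], 0.31), ([0.607, -0.276, 0.133], 0.26)]
side blue_card_a_handle [([0.451, -0.109, 0.064], 0.78)]
side torch_mid [([0.421, -0.221, 0.057], 0.87)]
side bush_flanged [([0.466, -0.374, 0.011], 0.75), ([0.405, -0.284, 0.014], 0.58), ([0.418, -0.225, 0.061], 0.55)]
side ring_steel [([0.464, -0.373, 0.012], 0.47)]
side plug_gauge [([0.37, -0.052, 0.012], 0.74)]
```

```bash
ls pics
```

```text
side0.png
side_z.png
top0.png
top_z.png
wrist0.png
```

View pics/top_z.png

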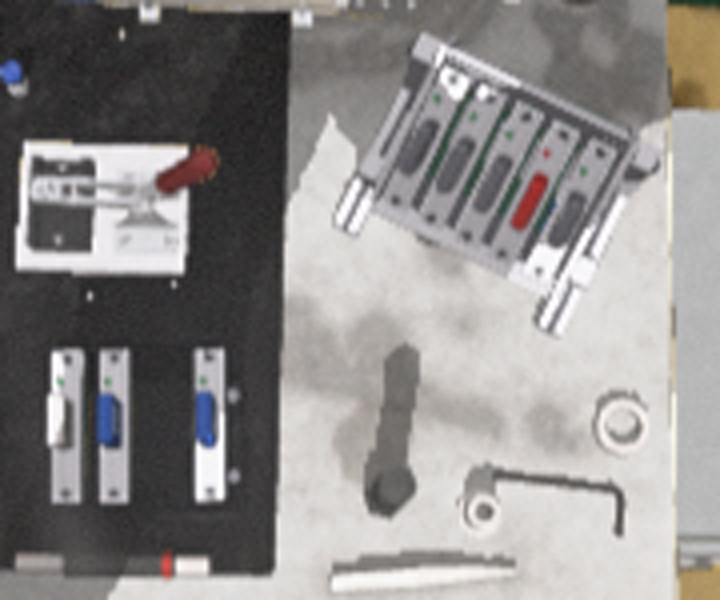

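View pics/side_z.png

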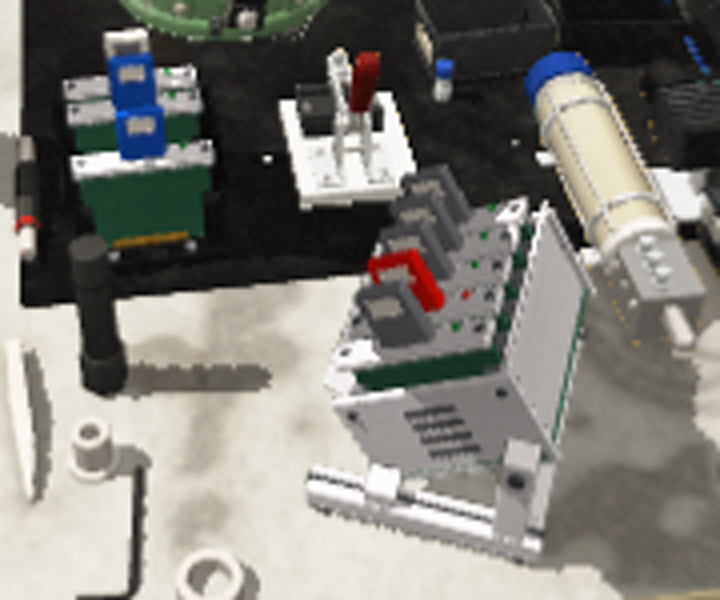

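```bash
cat > fit.py <<'E'
import numpy as np
from scipy.optimize import least_squares
def sdbox(P,c,h):
    q=np.abs(P-c)-h
    return np.linalg.norm(np.maximum(q,0),axis=1)+np.minimum(q.max(1),0)
def rackR(yaw):
    t=np.radians(30);cy,sy=np.cos(yaw),np.sin(yaw)
    Rz=np.array([[cy,-sy,0],[sy,cy,0],[0,0,1.]])
    # x rising away, z tilted towards robot
    Ry=np.array([[np.cos(t),0,-np.sin(t)],[0,1,0],[np.sin(t),0,np.cos(t)]])
    return Rz@Ry
def standR(yaw):
    cy,sy=np.cos(yaw),np.sin(yaw)
    return np.array([[cy,-sy,0],[sy,cy,0],[0,0,1.]])
def fit(P,Rf,z0,ys,zstrip,p0,free_z=False,trim=.012,verbose=True,zlo=None):
    P=P.reshape(-1,3);P=P[~np.isnan(P[:,0])]
    p=np.array(list(p0)+[z0],float)
    def sd(L):
        d=np.full(len(L),9.)
        for y in ys:
            d=np.minimum(d,sdbox(L,np.array([0,y,zstrip-.003]),np.array([.045,.009,.003])))
            d=np.minimum(d,sdbox(L,np.array([0,y,zstrip+.019]),np.array([.015,.005,.019])))
        return d
    for tr in (.02,.01,.006,.006):
        L=(P-[p[0],p[1],p[3]])@Rf(p[2])
        m=(np.abs(L[:,0])<.06)&(np.abs(L[:,1])<.07)&(L[:,2]>zstrip-.007)&(L[:,2]<zstrip+.05)
        m[m]&=np.abs(sd(L[m]))<tr
        Q=P[m]
        def res(v):
            z=v[3] if free_z else z0
            return sd((Q-[v[0],v[1],z])@Rf(v[2]))
        r=least_squares(res,p if free_z else p[:3],loss='soft_l1',f_scale=.002,x_scale=[.01,.01,.1,.01][:4 if free_z else 3])
        p[:len(r.x)]=r.x
    if verbose: print("x,y %.4f %.4f yaw %.2f z %.4f n %d rms %.2fmm"%(p[0],p[1],np.degrees(p[2]),p[3],len(Q),1e3*np.sqrt(np.mean(res(r.x)**2))))
    return p
RY=[-.048,-.024,0,.024,.048]
def fitrack(P,p0=(.635,-.27,-.45),**k):
    a=None
    return fit(P,rackR,.05,RY,.072,p0,**k)
def fitstand(P,p0=(.445,-.065,0),ys=(-.042,.014,.042),**k): return fit(P,standR,0.,list(ys),.082,p0,**k)
E
python3 - <<'E'
from fit import *
for n in("top","side"):
    P=np.load(n+".npz")["P"]
    for fz in(False,True):
        print(n,fz)
        for y in(-.45,-.3): fitrack(P,(.635,-.27,y),free_z=fz)
        fitstand(P,free_z=fz)
E
```

```text
top False
x,y 0.6292 -0.2868 yaw -25.40 z 0.0500 n 1423 rms 1.27mm
x,y 0.6292 -0.2868 yaw -25.42 z 0.0500 n 1423 rms 1.27mm
x,y 0.4468 -0.0631 yaw 2.58 z 0.0000 n 900 rms 1.24mm
top True
x,y 0.6292 -0.2868 yaw -25.41 z 0.0500 n 1423 rms 1.27mm
x,y 0.6292 -0.2868 yaw -25.41 z 0.0500 n 1423 rms 1.27mm
x,y 0.4469 -0.0631 yaw 2.46 z 0.0001 n 900 rms 1.24mm
side False
x,y 0.6370 -0.2736 yaw -26.83 z 0.0500 n 1072 rms 1.94mm
x,y 0.6310 -0.2860 yaw -25.62 z 0.0500 n 1509 rms 0.86mm
x,y 0.4489 -0.0621 yaw 2.27 z 0.0000 n 785 rms 1.13mm
side True
x,y 0.6354 -0.2735 yaw -27.71 z 0.0557 n 906 rms 1.90mm
x,y 0.6309 -0.2859 yaw -25.63 z 0.0499 n 1509 rms 0.85mm
x,y 0.4489 -0.0621 yaw 2.27 z 0.0002 n 785 rms 1.12mm
```

```bash
cat > plan.py <<'E'
import numpy as np,json
from scipy.spatial.transform import Rotation as Ro
from station import sense
from fit import rackR,standR
def st():
    s=sense();return np.array(s["tcp_pos"]),np.array(s["ee_rot"]),s
def tool(F): # frame F -> tool rotation: y=-X, z=-Z, x=-Y
    return np.c_[-F[:,1],-F[:,0],-F[:,2]]
def plan(p,R,step=.9,rstep=.115):
    p0,R0,s=st()
    rv=Ro.from_matrix(R@R0.T).as_rotvec();d=(p-p0)/.025
    n=max(1,int(np.ceil(max(np.abs(d).max()/step,np.linalg.norm(rv)/rstep))))
    print("t %.2f n %d total d(units) %s rv %s | row: %s %s"%(s["time_s"],n,np.round(d,2),np.round(rv,3),np.round(d/n,3),np.round(rv/n,4)),
      "err mm",np.round((p-p0)*1e3,1),"F",np.round(s["wrist_force"],1),"w",round(float(s["gripper_width"]),3))
    return n
RO=np.array([.630,-.2863,.05]);RYAW=np.radians(-25.5)
SO=np.array([.448,-.0626,0]);SYAW=np.radians(2.4)
E
python3 - <<'E'
from plan import *
F=rackR(RYAW);p=RO+F@[0,-.024,.084+.12];print(p,tool(F));plan(p,tool(F))
print("handle",RO+F@[0,-.024,.091])
E
```

```text
[ 0.52760403 -0.26404991  0.22666918] [[-0.4305111  -0.78166179  0.45129264]
 [-0.90258528  0.37283355 -0.21525555]
 [-0.         -0.5        -0.8660254 ]]
t 1.25 n 15 total d(units) [12.02 12.73  1.02] rv [-0.393 -0.365  0.736] | row: [0.801 0.849 0.068] [-0.0262 -0.0243  0.0491] err mm [300.5 318.2  25.4] F [0.2 1.3 0.3] w 1.0
handle [ 0.5786001  -0.28837379  0.12880831]
```

apply_moves:
  plan:
    - [[100,0.8,0.85,0.3,-0.026,-0.024,0.049],[100,0.8,0.85,0.3,-0.026,-0.024,0.049],[100,0.8,0.85,0.3,-0.026,-0.024,0.049],[100,0.8,0.85,0.1,-0.026,-0.024,0.049],[100,0.8,0.85,0,-0.026,-0.024,0.049],[100,0.8,0.85,0,-0.026,-0.024,0.049],[100,0.8,0.85,0,-0.026,-0.024,0.049],[100,0.8,0.85,0,-0.026,-0.024,0.049],[100,0.8,0.85,0,-0.026,-0.024,0.049],[100,0.8,0.85,0,-0.026,-0.024,0.049],[100,0.8,0.85,0,-0.026,-0.024,0.049],[100,0.8,0.85,0,-0.026,-0.024,0.049]]

```text
time_s: 2.25
tcp_pos: [0.4751, -0.3199, 0.2294]
ee_rot: [[-0.543, -0.751, 0.375], [-0.839, 0.502, -0.209], [-0.032, -0.428, -0.903]]
wrist_force: [0.3, -0.3, 0.1]
gripper_width: 0.999
```

```bash
cat > a.py <<'E'
from plan import *
F=rackR(RYAW);p=RO+F@[0,-.024,.084+.12];plan(p,tool(F))
print(np.round(st()[2]["joints"],1))
E
python3 a.py
```

```text
t 2.25 n 3 total d(units) [ 2.1   2.23 -0.11] rv [-0.067 -0.055  0.128] | row: [ 0.701  0.745 -0.036] [-0.0224 -0.0183  0.0427] err mm [52.5 55.8 -2.7] F [ 0.3 -0.3  0.1] w 0.999
[-14.3   3.1 -29.4  11.5 -33.4 -27.3]
```

apply_moves:
  plan:
    - [[100,0.7,0.75,0,-0.022,-0.018,0.043],[100,0.7,0.75,0,-0.022,-0.018,0.043],[100,0.7,0.75,0,-0.022,-0.018,0.043],[100,0.05,0.05,0,0,0,0]]

```text
time_s: 2.58
tcp_pos: [0.5327, -0.255, 0.2309]
ee_rot: [[-0.415, -0.785, 0.46], [-0.91, 0.358, -0.211], [0.001, -0.505, -0.863]]
wrist_force: [-0.1, -0.1, 0.1]
gripper_width: 1.005
```

```bash
python3 a.py
python3 - <<'E'
from h import *
from fit import *
c=cam("wrist");P=cloud(c);cv2.imwrite("pics/w1.png",c["pixels"][:,:,::-1]);np.savez("w1.npz",P=P,pix=c["pixels"])
for fz in(0,1): fitrack(P,(.630,-.2863,-.445),free_z=bool(fz))
E
```

```text
t 2.58 n 1 total d(units) [-0.21 -0.36 -0.17] rv [ 0.003  0.005 -0.017] | row: [-0.205 -0.361 -0.167] [ 0.0034  0.0054 -0.0167] err mm [-5.1 -9.  -4.2] F [-0.1 -0.1  0.1] w 1.005
[ -5.7   2.9 -35.3  23.1 -24.6 -37.6]
x,y 0.6309 -0.2885 yaw -25.53 z 0.0500 n 5841 rms 0.72mm
x,y 0.6309 -0.2885 yaw -25.53 z 0.0500 n 5840 rms 0.72mm
```

View pics/w1.png

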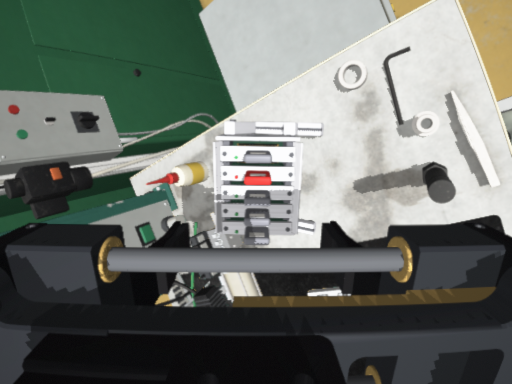

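apply_moves:
  plan:
    - [[75,-0.3,-0.25,-0.5,0.003,0.005,-0.017],[75,0.1,-0.05,-0.3,0,0,0],[75,0,0,0,0,0,0]]

```text
time_s: 2.88
tcp_pos: [0.5272, -0.2638, 0.212]
ee_rot: [[-0.435, -0.779, 0.452], [-0.901, 0.377, -0.216], [-0.002, -0.501, -0.865]]
wrist_force: [0.6, -0.5, -0.6]
gripper_width: 0.856
```

```bash
python3 a.py
python3 - <<'E'
from h import *
from fit import *
print(np.round(sense()["joint_velocities"],2))
c=cam("wrist");P=cloud(c);cv2.imwrite("pics/w2.png",c["pixels"][:,:,::-1]);np.savez("w2.npz",P=P,pix=c["pixels"])
p=fitrack(P,(.630,-.2863,-.445))
F=rackR(p[2]);o=[p[0],p[1],.05]
px=c["pixels"].astype(int);m=(px[...,0]>120)&(px[...,0]>2.2*px[...,1])&(px[...,0]>2.2*px[...,2])
L=(P[m]-o)@F;L=L[(np.abs(L[:,1]+.024)<.012)&(L[:,2]>.06)]
print(len(L),np.percentile(L,[2,50,98],axis=0).round(4))
T=L[L[:,2]>.106];print(T.min(0),T.max(0),T.mean(0))
E
```

```text
t 2.88 n 1 total d(units) [ 0.02 -0.01  0.59] rv [-0.001  0.002  0.004] | row: [ 0.016 -0.01   0.586] [-0.0011  0.0017  0.0045] err mm [ 0.4 -0.3 14.7] F [ 0.6 -0.5 -0.6] w 0.856
[ -7.1   4.  -37.6  25.5 -21.6 -40.2]
[-0.64 -1.36  0.07 -1.97 -2.38  0.83]
x,y 0.6310 -0.2885 yaw -25.51 z 0.0500 n 6010 rms 0.77mm
310 [[-0.0136 -0.0293  0.0804]
 [-0.0003 -0.026   0.1091]
 [ 0.0136 -0.0198  0.1108]]
[-0.0143738  -0.02884114  0.10600417] [ 0.01376706 -0.01928431  0.11121095] [-0.00021632 -0.02451968  0.10937772]
```

```bash
sed -i 's/^RO=.*/RO=np.array([.631,-.2885,.05]);RYAW=np.radians(-25.52)/' plan.py
cat > r.py <<'E'
import sys
from plan import *
# args: x y z (mm) in rack frame (TCP); loc: prints local TCP
F=rackR(RYAW);a=np.array(list(map(float,sys.argv[1:4])))/1e3
p0,R0,s=st();print("local mm",np.round((p0-RO)@F*1e3,1),"j",np.round(s["joints"],1),"Floc",np.round(F.T@s["wrist_force"],1))
plan(RO+F@a,tool(F)); print("Z dir units per 10mm",np.round(F[:,2]*.4,3))
E
cat > s.py <<'E'
import sys
from plan import *
F=standR(SYAW);a=np.array(list(map(float,sys.argv[1:4])))/1e3
p0,R0,s=st();print("local mm",np.round((p0-SO)@F*1e3,1),"j",np.round(s["joints"],1),"Floc",np.round(F.T@s["wrist_force"],1))
plan(SO+F@a,tool(F))
E
python3 r.py 0 -24.5 125; python3 r.py 0 -24.5 84
```

```text
local mm [ -9.2 -22.6 192.9] j [ -7.2   3.9 -37.6  25.5 -21.6 -40.2] Floc [ 0.3 -0.4  0.4]
t 2.93 n 3 total d(units) [ 1.48 -0.79 -2.17] rv [-0.001  0.002  0.005] | row: [ 0.493 -0.263 -0.723] [-0.0004  0.0007  0.0016] err mm [ 37.  -19.8 -54.2] F [-0.1 -0.4  0.5] w 0.818
Z dir units per 10mm [-0.18   0.086  0.346]
local mm [ -9.2 -22.6 192.9] j [ -7.2   3.9 -37.6  25.5 -21.6 -40.2] Floc [ 0.3 -0.4  0.4]
t 2.93 n 4 total d(units) [ 2.22 -1.14 -3.59] rv [-0.001  0.002  0.005] | row: [ 0.555 -0.286 -0.898] [-0.0003  0.0005  0.0012] err mm [ 55.5 -28.6 -89.8] F [-0.1 -0.4  0.5] w 0.818
Z dir units per 10mm [-0.18   0.086  0.346]
```

apply_moves:
  plan:
    - [[70,0.5,-0.27,-0.7,0,0.001,0.002],[70,0.5,-0.27,-0.7,0,0.001,0.002],[70,0.4,-0.2,-0.6,0,0,0.001],[70,0.08,-0.05,-0.17,0,0,0],[70,0,0,0,0,0,0]]

```text
time_s: 3.35
tcp_pos: [0.5673, -0.288, 0.1627]
ee_rot: [[-0.435, -0.775, 0.459], [-0.9, 0.376, -0.218], [-0.004, -0.508, -0.861]]
wrist_force: [-0.6, -0.5, -0.5]
gripper_width: 0.702
```

```bash
python3 r.py 0 -24.5 84
```

```text
local mm [  6.4 -26.9 126.4] j [-12.1  11.5 -40.2  39.  -10.7 -50.4] Floc [-0.5 -0.7 -0.3]
t 3.35 n 2 total d(units) [ 0.61 -0.18 -1.6 ] rv [0.001 0.01  0.005] | row: [ 0.304 -0.091 -0.799] [0.0004 0.005  0.0023] err mm [ 15.2  -4.6 -39.9] F [-0.6 -0.5 -0.5] w 0.702
Z dir units per 10mm [-0.18   0.086  0.346]
```

```bash
python3 - <<'E'
s=open('plan.py').read()
s=s.replace('''    return np.c_[-F[:,1],-F[:,0],-F[:,2]]''','''    t=np.radians(TH);z=-(F[:,2]*np.cos(t)+F[:,1]*np.sin(t));y=-F[:,0]
    return np.c_[np.cross(y,z),y,z]
TH=15.
def tcp(F,h): # local TCP for grasp point 5 mm above local handle centre h(mm)
    t=np.radians(TH);return np.array(h)+[0,-11*np.sin(t),5-11*np.cos(t)]''')
open('plan.py','w').write(s)
for f in("r.py","s.py"):
    t=open(f).read()
    t=t.replace('a=np.array(list(map(float,sys.argv[1:4])))/1e3','a=tcp(F,list(map(float,sys.argv[1:4])))/1e3')
    o="RO" if f=="r.py" else "SO"
    t=t.replace(f'"local mm",np.round((p0-{o})@F*1e3,1)',f'"handle local mm",np.round((p0-{o})@F*1e3-tcp(F,[0,0,0]),1)')
    open(f,'w').write(t)
E
python3 r.py 0 -24.5 175
```

```text
handle local mm [  6.4 -24.1 132. ] j [-12.1  11.5 -40.2  39.  -10.7 -50.4] Floc [-0.5 -0.7 -0.3]
t 3.35 n 3 total d(units) [-0.98  0.45  1.36] rv [-0.203  0.108 -0.127] | row: [-0.327  0.15   0.453] [-0.0676  0.036  -0.0425] err mm [-24.5  11.3  34. ] F [-0.6 -0.5 -0.5] w 0.702
Z dir units per 10mm [-0.18   0.086  0.346]
```

apply_moves:
  plan:
    - [[70,-0.5,0.25,0.7,0,0,0],[70,-0.35,0.15,0.5,-0.05,0.03,-0.03],[70,-0.1,0.05,0.15,-0.05,0.03,-0.03],[70,0,0,0,-0.05,0.025,-0.03],[70,0,0,0,-0.05,0.025,-0.03],[70,0,0,0,0,0,0]]

```text
time_s: 3.85
tcp_pos: [0.5375, -0.2821, 0.2013]
ee_rot: [[-0.555, -0.768, 0.319], [-0.803, 0.395, -0.447], [0.218, -0.504, -0.836]]
wrist_force: [-0.3, 0.2, -0.9]
gripper_width: 0.699
```

```bash
python3 r.py 0 -24.5 175;python3 - <<'E'
from h import *
from fit import *
c=cam("wrist");P=cloud(c);cv2.imwrite("pics/w3.png",c["pixels"][:,:,::-1]);np.savez("w3.npz",P=P,pix=c["pixels"])
p=fitrack(P,(.630,-.2863,-.445));p=fitrack(P,(.630,-.2863,-.445),free_z=True)
E
```

```text
handle local mm [  0.2 -31.7 180.2] j [ -7.6   7.8 -44.   61.  -27.3 -76.5] Floc [-0.8  0.  -0.6]
t 3.85 n 1 total d(units) [ 0.21  0.22 -0.18] rv [-0.004  0.007  0.026] | row: [ 0.213  0.218 -0.183] [-0.0036  0.0068  0.0258] err mm [ 5.3  5.5 -4.6] F [-0.3  0.2 -0.9] w 0.699
Z dir units per 10mm [-0.18   0.086  0.346]
x,y 0.6307 -0.2887 yaw -25.56 z 0.0500 n 5061 rms 0.74mm
x,y 0.6319 -0.2892 yaw -25.55 z 0.0508 n 5100 rms 0.88mm
```

View pics/w3.png

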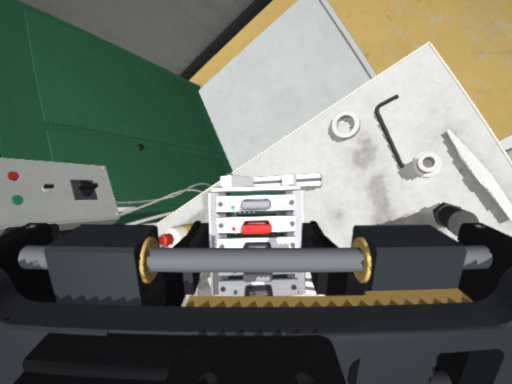

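```bash
python3 r.py 0 -24.5 125
```

```text
handle local mm [ 1.000e-01 -3.210e+01  1.804e+02] j [ -7.6   7.7 -44.   60.7 -27.2 -76.3] Floc [0.2 0.1 0.4]
t 3.90 n 3 total d(units) [ 1.13 -0.2  -1.92] rv [-0.006  0.008  0.026] | row: [ 0.376 -0.067 -0.64 ] [-0.002   0.0026  0.0088] err mm [ 28.2  -5.  -48. ] F [-0.   0.1  0.5] w 0.702
Z dir units per 10mm [-0.18   0.086  0.346]
```

apply_moves:
  plan:
    - [[70,0.38,-0.07,-0.64,-0.002,0.003,0.009],[70,0.38,-0.07,-0.64,-0.002,0.003,0.009],[70,0.3,-0.06,-0.5,-0.002,0.003,0.009],[70,0.07,0,-0.14,0,0,0],[70,0,0,0,0,0,0]]

```text
time_s: 4.32
tcp_pos: [0.568, -0.29, 0.1584]
ee_rot: [[-0.536, -0.776, 0.333], [-0.816, 0.376, -0.439], [0.215, -0.507, -0.834]]
wrist_force: [0.3, -0.2, 0.7]
gripper_width: 0.7
```

```bash
python3 r.py 0 -24.5 91
```

```text
handle local mm [  5.6 -25.7 127.6] j [-14.1  13.  -45.7  79.2 -20.5 -89.3] Floc [ 0.6 -0.   0.5]
t 4.32 n 2 total d(units) [ 0.51 -0.19 -1.38] rv [-0.004  0.011  0.001] | row: [ 0.254 -0.095 -0.69 ] [-0.0018  0.0055  0.0005] err mm [ 12.7  -4.8 -34.5] F [ 0.3 -0.2  0.7] w 0.7
Z dir units per 10mm [-0.18   0.086  0.346]
```

apply_moves:
  plan:
    - [[70,0.25,-0.1,-0.65,-0.002,0.006,0.001],[70,0.2,-0.08,-0.5,-0.002,0.005,0],[70,0.05,0,-0.2,0,0,0],[70,0,0,0,0,0,0]]

```text
time_s: 4.65
tcp_pos: [0.582, -0.2982, 0.1289]
ee_rot: [[-0.539, -0.776, 0.329], [-0.813, 0.376, -0.444], [0.221, -0.506, -0.834]]
wrist_force: [-0.4, -0.4, -0.3]
gripper_width: 0.703
```

```bash
python3 r.py 0 -24.5 91
```

```text
handle local mm [  4.7 -27.   94. ] j [-18.8  16.6 -45.8  93.  -18.3 -99.6] Floc [-0.4 -0.6 -0.2]
t 4.65 n 1 total d(units) [-0.05  0.14 -0.2 ] rv [0.001 0.008 0.005] | row: [-0.051  0.136 -0.197] [0.0008 0.0078 0.0048] err mm [-1.3  3.4 -4.9] F [-0.4 -0.4 -0.3] w 0.703
Z dir units per 10mm [-0.18   0.086  0.346]
```

apply_moves:
  plan:
    - [[70,-0.07,0.14,-0.18,0.001,0.008,0.005],[70,0,0,0,0,0,0]]

```text
time_s: 4.82
tcp_pos: [0.5802, -0.296, 0.126]
ee_rot: [[-0.535, -0.78, 0.325], [-0.815, 0.374, -0.442], [0.223, -0.501, -0.836]]
wrist_force: [0.7, -0.0, -0.1]
gripper_width: 0.696
```

```bash
python3 r.py 0 -24.5 91;python3 - <<'E'
from h import *
from fit import *
c=cam("wrist");cv2.imwrite("pics/w4.png",c["pixels"][:,:,::-1])
c=cam("side");cv2.imwrite("pics/s4.png",cv2.resize(c["pixels"][150:300,190:370,::-1],None,fx=4,fy=4,interpolation=2))
E
```

```text
handle local mm [  1.1 -25.8  92.8] j [-18.6  16.7 -46.1  92.9 -18.4 -99.5] Floc [ 0.5  0.3 -0.4]
t 4.82 n 1 total d(units) [ 0.02  0.05 -0.08] rv [0.    0.002 0.002] | row: [ 0.02   0.047 -0.083] [0.0001 0.0016 0.0017] err mm [ 0.5  1.2 -2.1] F [ 0.7 -0.  -0.1] w 0.696
Z dir units per 10mm [-0.18   0.086  0.346]
```

View pics/w4.png

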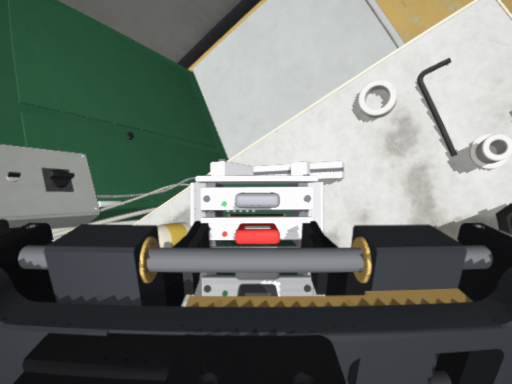

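View pics/s4.png

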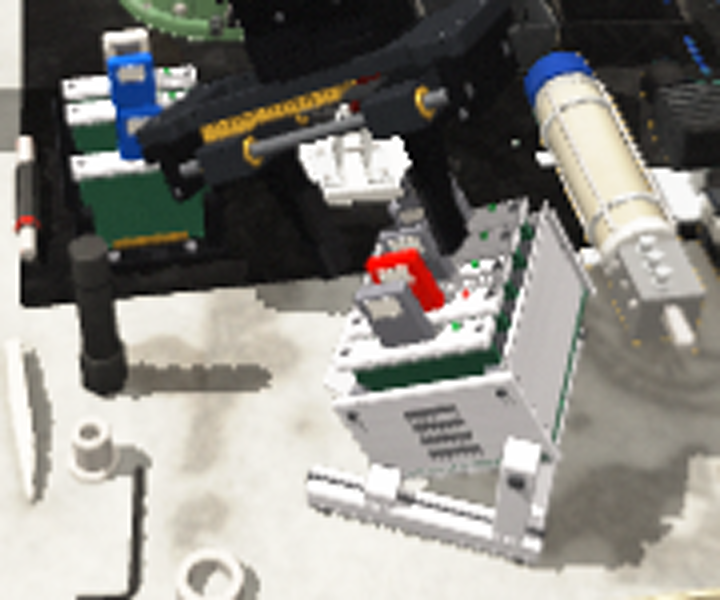

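Run:
```python
from h import *
s=sense();c=cam("side");P=cloud(c)
R=np.array(s["ee_rot"]);t=np.array(s["tcp_pos"])
X=np.array([t,t+R@[0,.030,.008],t+R@[0,-.030,.008],t+R@[0,.03,-.04],t+R@[0,-.03,-.04]])
uv=proj(c,X);print((uv-[190,150])*4)
from plan import *
F=rackR(RYAW)
print((proj(c,np.array([RO+F@[0,y,.110] for y in(-.048,-.024,0)]))-[190,150])*4)
# depth points on finger
for q in((440,200),(450,235),(425,170)):
    u,v=190+q[0]//4,150+q[1]//4;print(q,P[v,u],R.T@(P[v,u]-t))
c=cam("top");print(proj(c,X));cv2.imwrite("pics/t4.png",cv2.resize(c["pixels"][110:230,220:370,::-1],None,fx=5,fy=5,interpolation=2))
```

```text
[[408.56950196 294.10255505]
 [365.24380676 316.90642035]
 [465.43719541 297.5314437 ]
 [330.98993828 237.87131854]
 [431.15693013 214.51792333]]
[[376.28549504 289.06402364]
 [387.94502284 257.82568811]
 [399.06068583 228.05923432]]
(440, 200) [ 0.59344713 -0.29512233  0.18958307] [ 0.00645481 -0.04097577 -0.04863808]
(450, 235) [ 0.5970416  -0.30187531  0.17382903] [ 0.00651901 -0.03838063 -0.03131832]
(425, 170) [ 0.58560475 -0.28948286  0.20644963] [ 0.00981921 -0.04123681 -0.06777966]
[[304.95275002 159.47741752]
 [300.13937688 170.23481618]
 [311.88615128 147.89195211]
 [293.72193489 172.52360129]
 [305.94079387 149.01874802]]
```

View pics/t4.png

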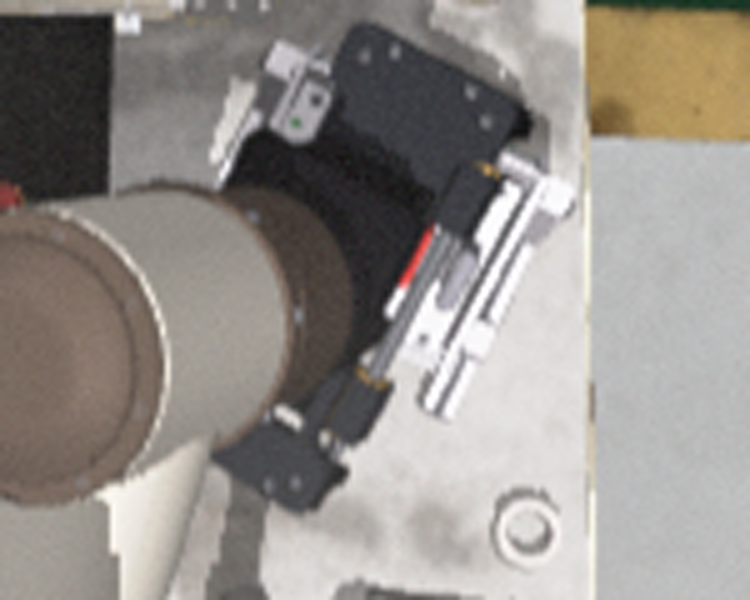

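Run:
```python
from h import *
s=sense();c=cam("side");P=cloud(c)
R=np.array(s["ee_rot"]);t=np.array(s["tcp_pos"])
for v in range(195,232,2):
    print(v,[tuple(np.round(1e3*R.T@(P[v,u]-t)).astype(int)) for u in range(296,312,2)])
cv2.imwrite("pics/s5.png",cv2.resize(c["pixels"][190:240,270:330,::-1],None,fx=12,fy=12,interpolation=0))
```

```text
195 [(np.int64(10), np.int64(-39), np.int64(-62)), (np.int64(11), np.int64(-43), np.int64(-61)), (np.int64(1), np.int64(-42), np.int64(-57)), (np.int64(-7), np.int64(-42), np.int64(-53)), (np.int64(-263), np.int64(79), np.int64(32)), (np.int64(-267), np.int64(75), np.int64(35)), (np.int64(-270), np.int64(71), np.int64(38)), (np.int64(-272), np.int64(66), np.int64(40))]
197 [(np.int64(10), np.int64(-37), np.int64(-58)), (np.int64(8), np.int64(-40), np.int64(-56)), (np.int64(3), np.int64(-42), np.int64(-54)), (np.int64(-7), np.int64(-41), np.int64(-49)), (np.int64(-74), np.int64(-12), np.int64(-26)), (np.int64(-259), np.int64(73), np.int64(38)), (np.int64(-259), np.int64(67), np.int64(39)), (np.int64(-263), np.int64(64), np.int64(42))]
199 [(np.int64(9), np.int64(-35), np.int64(-53)), (np.int64(-9223372036854775808), np.int64(-9223372036854775808), np.int64(-9223372036854775808)), (np.int64(3), np.int64(-40), np.int64(-50)), (np.int64(-5), np.int64(-40), np.int64(-46)), (np.int64(-73), np.int64(-11), np.int64(-21)), (np.int64(-251), np.int64(72), np.int64(41)), (np.int64(-251), np.int6
[... 5403 characters left out ...]
int64(15)), (np.int64(-1), np.int64(-11), np.int64(16)), (np.int64(-1), np.int64(-16), np.int64(17)), (np.int64(-2), np.int64(-20), np.int64(18)), (np.int64(0), np.int64(-25), np.int64(18)), (np.int64(-2), np.int64(-28), np.int64(20)), (np.int64(5), np.int64(-36), np.int64(17))]
231 [(np.int64(19), np.int64(-12), np.int64(10)), (np.int64(-12), np.int64(1), np.int64(24)), (np.int64(4), np.int64(-13), np.int64(18)), (np.int64(8), np.int64(-19), np.int64(17)), (np.int64(12), np.int64(-25), np.int64(16)), (np.int64(10), np.int64(-29), np.int64(18)), (np.int64(9), np.int64(-32), np.int64(19)), (np.int64(14), np.int64(-39), np.int64(17))]<stdin>:5: RuntimeWarning: invalid value encountered in cast
```

View pics/s5.png

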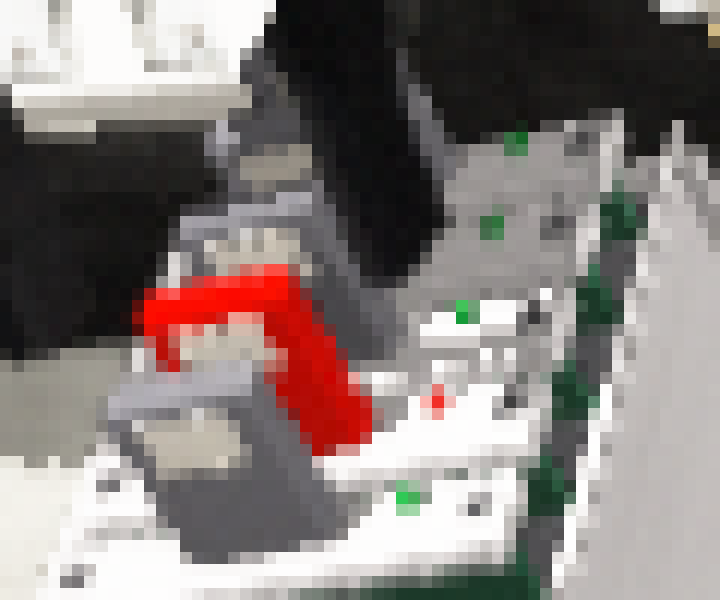

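Run:
```python
from h import *
c=cam("wrist");s=sense()
d=c["depth"];M=np.array(c["mount"])
uv=np.stack(np.meshgrid(np.arange(512),np.arange(384)),-1).reshape(-1,1,2).astype(float)
n=cv2.undistortPoints(uv,np.array(c["mtx"]),np.array(c["distortion"],float))[:,0].reshape(384,512,2)
T=np.dstack([n*d[...,None],d])@M[:3,:3].T+M[:3,3]
for v in range(222,300,8): print(v,[tuple((1e3*T[v,u]).round().astype(int).tolist()) for u in(175,182,190,197,204,312,320,328,336)])
cc=c.copy();Mi=np.linalg.inv(M)
for z in(-.025,-.011,0,.008):
    q=np.array([[0,.03,z],[0,-.03,z],[.0095,.03,z],[.0095,-.03,z]])@Mi[:3,:3].T+Mi[:3,3]
    print(z,cv2.projectPoints(q,np.zeros(3),np.zeros(3),c["mtx"],np.array(c["distortion"],float))[0][:,0].round().tolist())
cv2.imwrite("pics/w5.png",cv2.resize(c["pixels"][180:310,150:360,::-1],None,fx=3.6,fy=3.6,interpolation=0))
```

```text
222 [(-78, -126, 208), (-70, -109, 187), (-73, -99, 195), (12, -37, -25), (-3, -41, 15), (12, 36, -25), (-6, 54, 23), (-35, 82, 96), (-33, 90, 92)]
230 [(-70, -111, 157), (-74, -104, 165), (12, -39, -37), (11, -35, -35), (10, -31, -34), (10, 34, -34), (11, 39, -36), (-43, 82, 94), (-42, 90, 90)]
238 [(-78, -109, 148), (-82, -102, 157), (11, -36, -48), (10, -33, -45), (7, -31, -38), (10, 32, -45), (12, 36, -48), (-53, 83, 93), (-51, 90, 88)]
246 [(11, -42, -58), (11, -38, -58), (10, -35, -55), (10, -31, -55), (2, -31, -39), (8, 31, -50), (10, 34, -54), (11, 38, -58), (11, 42, -57)]
254 [(32, -26, -106), (33, -24, -107), (33, -21, -107), (32, -19, -106), (32, -17, -106), (33, 18, -108), (33, 20, -107), (32, 23, -106), (33, 26, -107)]
262 [(31, -25, -109), (31, -23, -109), (30, -21, -107), (31, -18, -109), (30, -16, -108), (31, 18, -108), (31, 20, -109), (31, 23, -109), (31, 25, -109)]
270 [(28, -25, -110), (27, -24, -108), (28, -21, -109), (27, -19, -108), (28, -17, -108), (28, 18, -108), (28, 20, -108), (28, 23, -108), (28, 26, -108)]
278 [(7, -35, -81), (0, -36, -71), (-1, -32, -69), (-5, -30, -62), (-47, -41, 3), (-7, 30, -58), (1, 31, -70), (1, 35, -72), (9, 35, -83)]
286 [(4, -36, -82), (-3, -36, -72), (-4, -32, -70), (-58, -49, 9), (-53, -41, 1), (-54, 46, 3), (-4, 32, -71), (-3, 35, -71), (4, 35, -83)]
294 [(1, -35, -84), (-6, -35, -74), (-9, -33, -70), (-65, -49, 8), (-60, -41, 0), (-60, 46, 1), (-9, 32, -70), (-6, 35, -75), (2, 35, -85)]
-0.025 [[302.0, 239.0], [209.0, 239.0], [302.0, 226.0], [208.0, 226.0]]
-0.011 [[298.0, 231.0], [212.0, 231.0], [299.0, 218.0], [212.0, 218.0]]
0 [[296.0, 225.0], [215.0, 225.0], [296.0, 213.0], [214.0, 213.0]]
0.008 [[294.0, 221.0], [216.0, 221.0], [295.0, 209.0], [216.0, 209.0]]
```

View pics/w5.png

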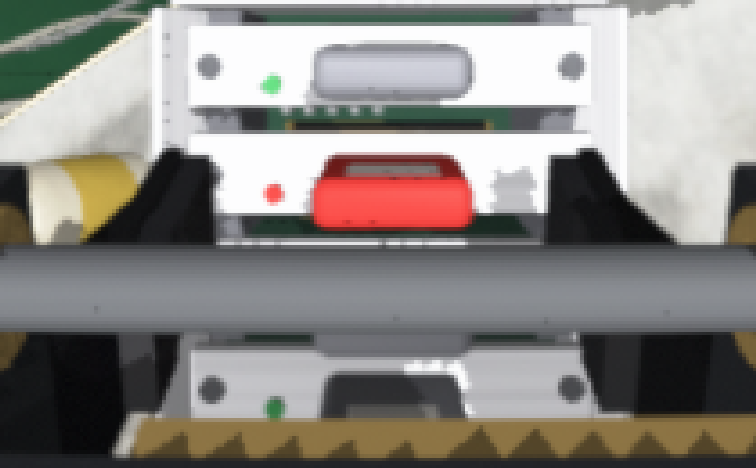

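```bash
sed -i 's/return np.array(h)+.*/return np.array(h)+[0,-41*np.sin(t),8-41*np.cos(t)]/' plan.py; python3 r.py 0 -24.5 101;python3 r.py 0 -24.5 91
```

```text
handle local mm [  1.7 -17.6 118.9] j [-18.6  16.7 -46.   93.  -18.4 -99.6] Floc [-0.5  0.2 -0. ]
t 5.12 n 1 total d(units) [ 0.15 -0.38 -0.65] rv [0.001 0.003 0.001] | row: [ 0.15  -0.376 -0.654] [0.0007 0.0027 0.0013] err mm [  3.8  -9.4 -16.4] F [-0.3  0.4 -0.3] w 0.698
Z dir units per 10mm [-0.18   0.086  0.346]
handle local mm [  1.7 -17.6 118.9] j [-18.6  16.7 -46.   93.  -18.4 -99.6] Floc [-0.5  0.2 -0. ]
t 5.12 n 2 total d(units) [ 0.33 -0.46 -1.  ] rv [0.001 0.003 0.001] | row: [ 0.165 -0.231 -0.5  ] [0.0004 0.0013 0.0006] err mm [  8.3 -11.5 -25. ] F [-0.3  0.4 -0.3] w 0.698
Z dir units per 10mm [-0.18   0.086  0.346]
```

apply_moves:
  plan:
    - [[70,0.08,-0.19,-0.33,0,0.002,0.001],[70,0.08,-0.19,-0.33,0,0.001,0],[70,0,0,0,0,0,0]]

```text
time_s: 5.37
tcp_pos: [0.586, -0.3044, 0.1112]
ee_rot: [[-0.532, -0.781, 0.327], [-0.817, 0.371, -0.442], [0.224, -0.502, -0.835]]
wrist_force: [-0.3, -1.3, 1.1]
gripper_width: 0.703
```

```bash
cat > see.py <<'E'
import sys
from h import *
n=sys.argv[1]
c=cam("wrist");cv2.imwrite(f"pics/{n}w.png",cv2.resize(c["pixels"][100:310,120:400,::-1],None,fx=2.5,fy=2.5,interpolation=2))
c=cam("side");x,y,wd=(int(v) for v in (sys.argv[2:5] or (260,180,80)))
cv2.imwrite(f"pics/{n}s.png",cv2.resize(c["pixels"][y:y+int(wd*.75),x:x+wd,::-1],None,fx=700/wd,fy=700/wd,interpolation=0))
E
python3 r.py 0 -24.5 91; python3 see.py a1
```

```text
handle local mm [  1.4 -23.1 101.5] j [ -22.1   18.5  -45.7  101.6  -17.  -105.1] Floc [ 0.8 -1.3  0.8]
t 5.37 n 1 total d(units) [ 0.12 -0.12 -0.39] rv [ 0.001  0.002 -0.002] | row: [ 0.122 -0.121 -0.39 ] [ 0.0015  0.0023 -0.0023] err mm [ 3.1 -3.  -9.8] F [-0.3 -1.3  1.1] w 0.703
Z dir units per 10mm [-0.18   0.086  0.346]
```

View pics/a1s.png

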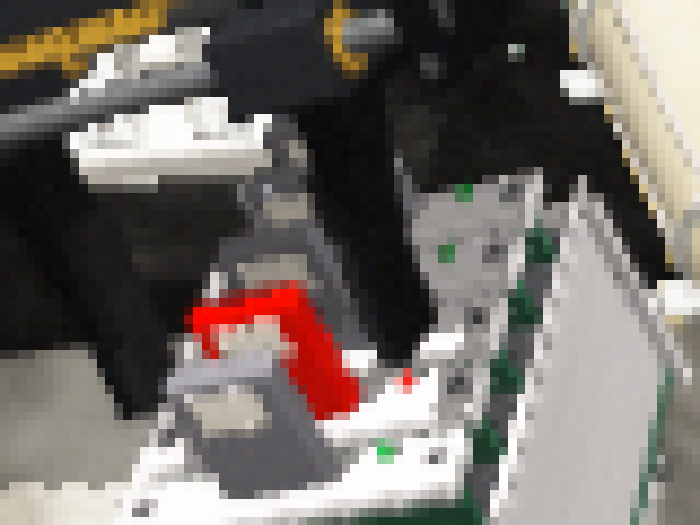

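View pics/a1w.png

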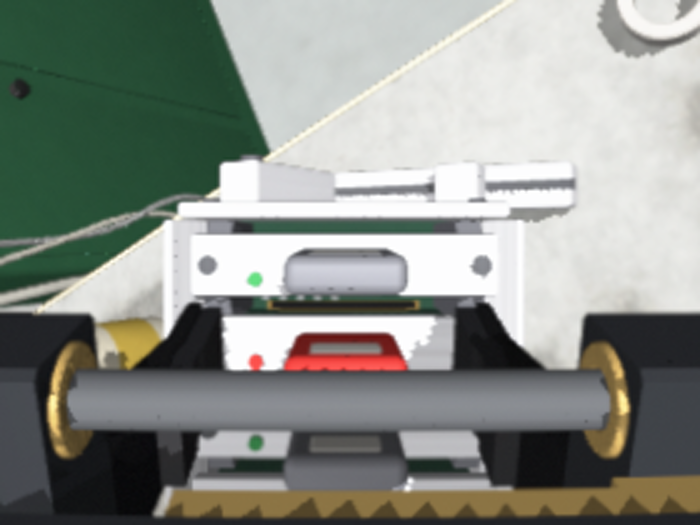

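```bash
cat > tip.py <<'E'
from h import *
from plan import *
c=cam("side");P=cloud(c);s=sense();R=np.array(s["ee_rot"]);t=np.array(s["tcp_pos"])
T=(P-t)@R;k=c["pixels"].max(2)<45
m=k&(np.abs(T[...,0])<14)&(np.abs(T[...,1])>27)&(np.abs(T[...,1])<46)&(T[...,2]>-60)&(T[...,2]<15)
F=rackR(RYAW);L=(P-RO)@F
for sg in(-1,1):
    q=m&(np.sign(T[...,1])==sg)
    print(sg,q.sum(),"tool z max",np.sort(T[q][:,2])[-6:].round(4),"rack z of lowest",np.sort(L[q][:,2])[:6].round(4),"rack y range",np.percentile(L[q&(T[...,2]>-.035)][:,1],[5,50,95]).round(4))
E
python3 tip.py
```

```text
Traceback (most recent call last):
  File "tip.py", line 9, in <module>
    print(sg,q.sum(),"tool z max",np.sort(T[q][:,2])[-6:].round(4),"rack z of lowest",np.sort(L[q][:,2])[:6].round(4),"rack y range",np.percentile(L[q&(T[...,2]>-.035)][:,1],[5,50,95]).round(4))
                                                                                                                                     ~~~~~~~~~~~~~^^^^^^^^^^^^^^^^^^^^^^^^^^^^^^^^^^^^^^
IndexError: index -1 is out of bounds for axis 0 with size 0
```

```bash
sed -i 's/,"rack y range".*/)/' tip.py; sed -i 's/abs(T\[...,0\])<14/abs(T[...,0])<.014/;s/>27)/>.027)/;s/<46)/<.046)/;s/>-60)/>-.06)/;s/<15)/<.015)/' tip.py; python3 tip.py
```

```text
-1 142 tool z max [-0.0236 -0.0235 -0.0233 -0.0233 -0.0232 -0.0229] rack z of lowest [0.0911 0.0921 0.0938 0.0939 0.0949 0.0956]
1 142 tool z max [-0.0249 -0.0247 -0.0244 -0.0237 -0.0234 -0.0216] rack z of lowest [0.0934 0.0951 0.0951 0.096  0.0963 0.0963]
```

apply_moves:
  plan:
    - [[70,0.08,-0.07,-0.23,0.001,0.001,-0.001],[70,0.06,-0.06,-0.2,0,0.001,-0.001],[70,0,0,0,0,0,0]]

```text
time_s: 5.82
tcp_pos: [0.5908, -0.3059, 0.1037]
ee_rot: [[-0.533, -0.78, 0.329], [-0.817, 0.371, -0.443], [0.223, -0.505, -0.834]]
wrist_force: [-0.1, 0.1, -1.1]
gripper_width: 0.699
```

```bash
python3 r.py 0 -24.5 91; python3 tip.py; python3 see.py a2
```

```text
handle local mm [  2.  -22.4  92.5] j [ -23.2   19.5  -45.3  105.5  -16.7 -108.1] Floc [-0.7  0.  -0.9]
t 5.82 n 1 total d(units) [-0.07 -0.06 -0.09] rv [ 0.002  0.005 -0.002] | row: [-0.069 -0.058 -0.092] [ 0.0018  0.005  -0.0019] err mm [-1.7 -1.5 -2.3] F [-0.1  0.1 -1.1] w 0.699
Z dir units per 10mm [-0.18   0.086  0.346]
-1 138 tool z max [-0.0244 -0.0242 -0.0239 -0.0239 -0.0237 -0.0218] rack z of lowest [0.0823 0.0841 0.0845 0.0851 0.086  0.0864]
1 118 tool z max [-0.0249 -0.0249 -0.0248 -0.0232 -0.0228 -0.0222] rack z of lowest [0.0847 0.0852 0.0856 0.0868 0.0875 0.0879]
```

View pics/a2s.png

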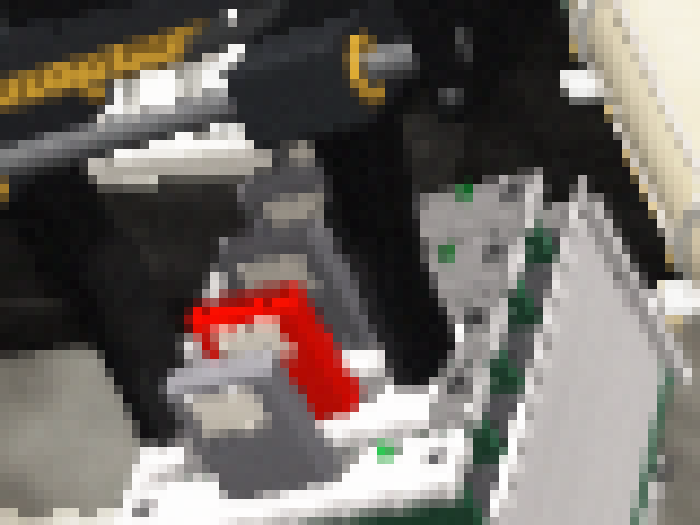

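apply_moves:
  plan:
    - [[70,-0.07,-0.06,-0.1,0.002,0.005,-0.002],[70,0,0,0,0,0,0]]

```text
time_s: 6.13
tcp_pos: [0.5891, -0.3072, 0.1027]
ee_rot: [[-0.533, -0.781, 0.326], [-0.816, 0.373, -0.442], [0.224, -0.501, -0.836]]
wrist_force: [0.6, 0.9, 0.2]
gripper_width: 0.699
```

```bash
python3 r.py 0 -24.5 91
```

```text
handle local mm [  0.6 -24.3  92.1] j [ -23.2   19.5  -45.4  105.   -16.7 -107.7] Floc [0.2 1.  0.1]
t 6.13 n 1 total d(units) [-0.   -0.01 -0.05] rv [0.    0.002 0.   ] | row: [-0.002 -0.008 -0.049] [0.0003 0.0015 0.0002] err mm [-0.  -0.2 -1.2] F [0.6 0.9 0.2] w 0.699
Z dir units per 10mm [-0.18   0.086  0.346]
```

apply_moves:
  plan:
    - [[45,0,0,0,0,0,0],[40,0,0,0,0,0,0],[0,0,0,0,0,0,0],[0,0,0,0,0,0,0],[0,0,0,0,0,0,0]]

```text
time_s: 6.55
tcp_pos: [0.5892, -0.3069, 0.1033]
ee_rot: [[-0.533, -0.78, 0.326], [-0.816, 0.373, -0.442], [0.223, -0.502, -0.836]]
wrist_force: [0.2, 0.2, 0.4]
gripper_width: 0.405
```

```bash
python3 r.py 0 -24.5 91
```

```text
handle local mm [  0.8 -24.   92.6] j [ -23.2   19.4  -45.4  104.9  -16.7 -107.6] Floc [0.3 0.3 0.3]
t 6.55 n 1 total d(units) [-0.01 -0.02 -0.07] rv [ 0.001  0.002 -0.   ] | row: [-0.005 -0.021 -0.074] [ 0.0005  0.0022 -0.0002] err mm [-0.1 -0.5 -1.8] F [0.2 0.2 0.4] w 0.405
Z dir units per 10mm [-0.18   0.086  0.346]
```

apply_moves:
  plan:
    - [[0,0,0,0,0,0,0],[0,0,0,0,0,0,0],[0,0,0,0,0,0,0]]

```text
time_s: 6.8
tcp_pos: [0.5889, -0.3068, 0.103]
ee_rot: [[-0.533, -0.781, 0.326], [-0.816, 0.373, -0.442], [0.223, -0.501, -0.836]]
wrist_force: [0.7, -1.1, 0.2]
gripper_width: 0.343
```

```bash
python3 r.py 0 -24.5 91; python3 see.py a3
```

```text
handle local mm [  0.4 -24.1  92.5] j [ -23.2   19.4  -45.4  104.9  -16.7 -107.6] Floc [ 1.  -0.7 -0.4]
t 6.80 n 1 total d(units) [ 0.01 -0.02 -0.06] rv [0.    0.002 0.   ] | row: [ 0.008 -0.024 -0.061] [0.0001 0.0017 0.    ] err mm [ 0.2 -0.6 -1.5] F [ 0.7 -1.1  0.2] w 0.343
Z dir units per 10mm [-0.18   0.086  0.346]
```

View pics/a3s.png

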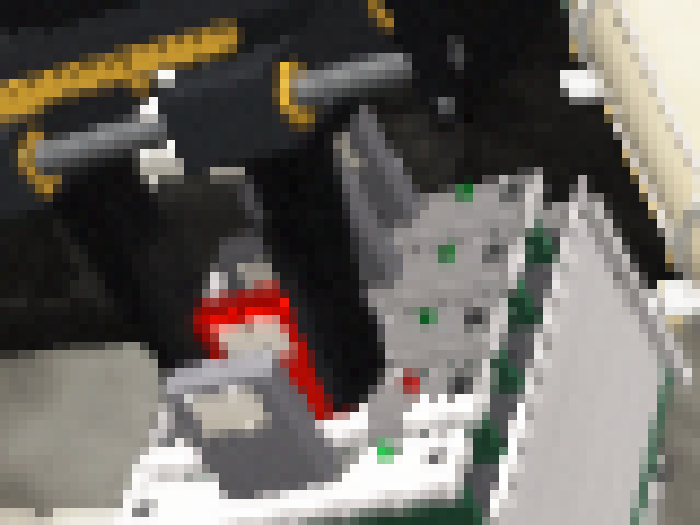

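apply_moves:
  plan:
    - [[0,-0.15,0.07,0.3,0,0,0],[0,-0.2,0.1,0.4,0,0,0],[0,-0.2,0.1,0.4,0,0,0]]

```text
time_s: 7.15
tcp_pos: [0.5736, -0.3006, 0.1273]
ee_rot: [[-0.533, -0.783, 0.321], [-0.816, 0.375, -0.439], [0.224, -0.496, -0.839]]
wrist_force: [3.8, -1.9, -2.1]
gripper_width: 0.342
```

```bash
python3 r.py .4 -24.1 162
```

```text
handle local mm [ -1.7 -25.1 121.9] j [-19.   16.2 -46.3  91.7 -18.1 -97.8] Floc [ 2.6 -0.1 -4. ]
t 7.15 n 2 total d(units) [-0.64  0.35  1.43] rv [-0.003 -0.004  0.001] | row: [-0.321  0.174  0.716] [-0.0015 -0.0021  0.0004] err mm [-16.    8.7  35.8] F [ 3.8 -1.9 -2.1] w 0.342
Z dir units per 10mm [-0.18   0.086  0.346]
```

apply_moves:
  plan:
    - [[0,-0.22,0.12,0.49,-0.001,-0.002,0],[0,-0.21,0.12,0.48,-0.001,-0.001,0],[0,-0.21,0.11,0.46,-0.001,-0.001,0]]

```text
time_s: 7.4
tcp_pos: [0.5556, -0.2917, 0.1621]
ee_rot: [[-0.534, -0.783, 0.32], [-0.816, 0.376, -0.44], [0.224, -0.496, -0.839]]
wrist_force: [-0.0, 0.1, -0.8]
gripper_width: 0.342
```

```bash
python3 r.py .4 -24.1 222; python3 see.py a4
```

```text
handle local mm [ -1.7 -24.8 162. ] j [-13.1  12.1 -46.   75.1 -21.6 -85.6] Floc [-0.4  0.1 -0.6]
t 7.40 n 3 total d(units) [-1.01  0.51  2.12] rv [-0.003 -0.004  0.002] | row: [-0.335  0.17   0.707] [-0.0008 -0.0013  0.0006] err mm [-25.1  12.7  53. ] F [-0.   0.1 -0.8] w 0.342
Z dir units per 10mm [-0.18   0.086  0.346]
```

View pics/a4s.png

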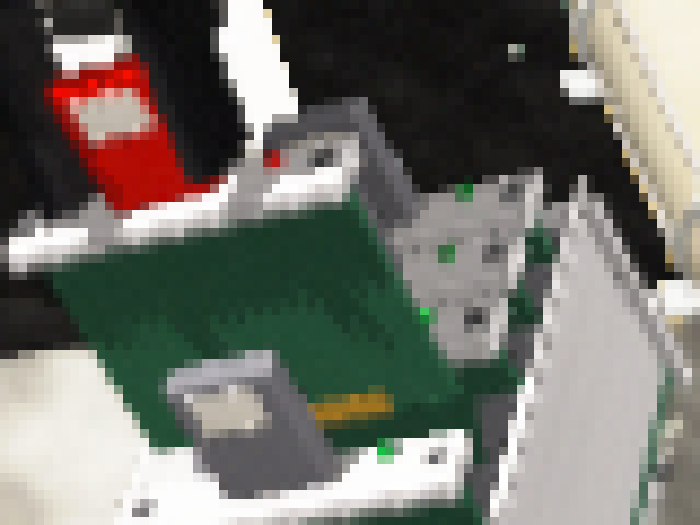

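```bash
python3 - <<'E'
import numpy as np
for n in("top","side"):
    P=np.load(n+".npz")["P"]
    for X0,X1,Y0,Y1,l in((.33,.75,-.18,.15,"stand nbh"),(.48,.62,-.15,.05,"clamp"),(.38,.5,-.3,-.17,"torch")):
        m=(P[...,0]>X0)&(P[...,0]<X1)&(P[...,1]>Y0)&(P[...,1]<Y1)
        q=P[m];i=q[:,2].argmax();print(n,l,q[i].round(3),np.percentile(q[:,2],99.5).round(3))
E
python3 s.py .4 -14.1 250; python3 r.py .4 -24.1 225
```

```text
top stand nbh [0.615 0.062 0.224] 0.221
top clamp [ 0.593 -0.099  0.147] 0.14
top torch [ 0.42  -0.216  0.113] 0.111
side stand nbh [0.641 0.08  0.223] 0.22
side clamp [ 0.595 -0.102  0.145] 0.139
side torch [ 0.42  -0.221  0.112] 0.111
handle local mm [  99.2 -222.1  195.4] j [-13.1  11.9 -45.9  75.3 -21.6 -85.8] Floc [ 1.1  0.3 -2.3]
t 7.50 n 10 total d(units) [-4.3   8.15  2.18] rv [0.104 0.518 0.477] | row: [-0.43   0.815  0.218] [0.0104 0.0518 0.0477] err mm [-107.4  203.7   54.6] F [ 1.1  0.3 -2.3] w 0.342
handle local mm [-1.000e-01 -2.360e+01  1.631e+02] j [-13.1  11.9 -45.9  75.3 -21.6 -85.8] Floc [-0.5  0.8 -2.4]
t 7.50 n 3 total d(units) [-1.11  0.51  2.15] rv [-0.002  0.     0.001] | row: [-0.37   0.169  0.718] [-0.0006  0.0001  0.0003] err mm [-27.8  12.7  53.9] F [ 1.1  0.3 -2.3] w 0.342
Z dir units per 10mm [-0.18   0.086  0.346]
```

apply_moves:
  plan:
    - [[0,-0.37,0.17,0.72,0,0,0],[0,-0.37,0.17,0.72,0,0,0],[0,-0.37,0.17,0.72,0,0,0],[0,-0.43,0.5,0.3,0,0,0],[0,-0.43,0.8,0.1,0.01,0.052,0.048],[0,-0.43,0.8,0,0.01,0.052,0.048],[0,-0.43,0.8,0,0.01,0.052,0.048],[0,-0.43,0.8,0,0.01,0.052,0.048],[0,-0.43,0.8,0,0.01,0.052,0.048]]

```text
time_s: 8.25
tcp_pos: [0.4566, -0.166, 0.2212]
ee_rot: [[-0.248, -0.955, 0.163], [-0.923, 0.182, -0.338], [0.293, -0.234, -0.927]]
wrist_force: [0.5, -0.3, -2.6]
gripper_width: 0.342
```

```bash
python3 s.py .4 -14.1 260
```

```text
handle local mm [  4.3 -93.1 252.8] j [ 12.4   0.3 -37.8  28.4 -50.2 -43.4] Floc [ 0.5 -0.3 -2.6]
t 8.25 n 4 total d(units) [-0.29  3.15  0.29] rv [0.061 0.233 0.234] | row: [-0.072  0.787  0.072] [0.0153 0.0583 0.0586] err mm [-7.2 78.7  7.2] F [ 0.5 -0.3 -2.6] w 0.342
```

apply_moves:
  plan:
    - [[0,-0.07,0.78,0.07,0.015,0.058,0.058],[0,-0.07,0.78,0.07,0.015,0.058,0.058],[0,-0.07,0.75,0.07,0.015,0.058,0.058],[0,-0.05,0.55,0.05,0.01,0.05,0.05],[0,0,0,0,0,0,0]]

```text
time_s: 8.67
tcp_pos: [0.4495, -0.092, 0.2268]
ee_rot: [[0.04, -0.999, 0.008], [-0.962, -0.041, -0.268], [0.269, 0.003, -0.963]]
wrist_force: [0.3, -0.7, -1.1]
gripper_width: 0.338
```

```bash
sed -i 's/^SO=.*/SO=np.array([.4487,-.0648,0]);SYAW=np.radians(2.4)/' plan.py; python3 s.py .4 -14.1 240; python3 see.py a5 200 120 120
python3 - <<'E'
from h import *
c=cam("wrist");P=cloud(c);cv2.imwrite("pics/w6.png",c["pixels"][:,:,::-1])
c=cam("top");cv2.imwrite("pics/t6.png",cv2.resize(c["pixels"][150:270,140:290,::-1],None,fx=5,fy=5,interpolation=2))
E
```

```text
handle local mm [ -0.4 -16.6 258.4] j [ 19.5   3.7 -27.8  16.5 -64.3 -25.1] Floc [ 0.3 -0.7 -1.1]
t 8.67 n 1 total d(units) [ 0.03  0.1  -0.74] rv [ 0.01  -0.002  0.001] | row: [ 0.027  0.103 -0.737] [ 0.0101 -0.0025  0.0012] err mm [  0.7   2.6 -18.4] F [ 0.3 -0.7 -1.1] w 0.338
```

View pics/a5s.png

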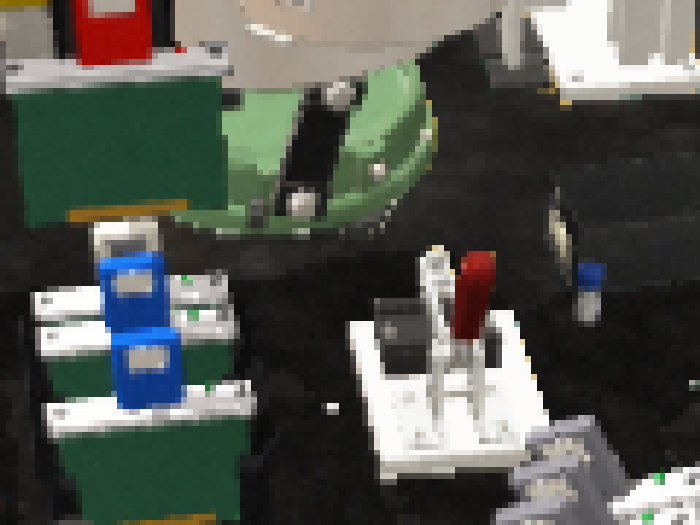

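View pics/w6.png

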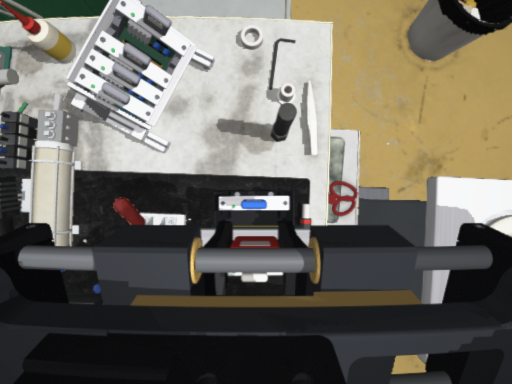

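View pics/t6.png

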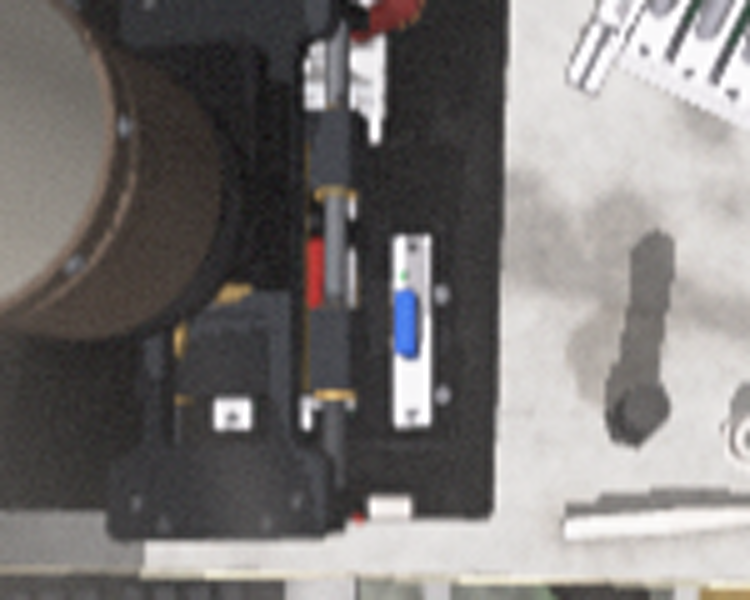

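```bash
cat > held.py <<'E'
from h import *
from fit import *
from plan import *
import sys
# fit held card in side camera, card orientation from tool
p0,R0,s=st();th=np.radians(TH)
yc=-R0[:,1]*0
X=-R0[:,1];Z=-(R0[:,2]*np.cos(th)+np.cross(R0[:,1],R0[:,2])*0)
# tool z=-(Zc+Ys), tool x = y x z ; invert
F=R0@np.linalg.inv(tool(np.eye(3)))
hc=p0-F@(tcp(F,[0,0,0])/1e3)   # handle centre by tool with no grip offset
c=cam("side");P=cloud(c);k=c["pixels"].max(2)>60
Q=P[k]
for fz in(True,):
    L0=(Q-hc)@F
    # transform into card frame, fit small shift+yaw
    p=fit(L0,standR,0.,[0.],-.019,(0,0,0),free_z=fz)
d=F@np.array([p[0],p[1],p[3]]);print("handle centre side-cam minus tool-pred, card frame mm",np.round([1e3*p[0],1e3*p[1],1e3*p[3]],1),"yaw",np.degrees(p[2]).round(2))
hs=hc+d
SOs=np.array([.4489,-.0621,0]);Fs=standR(np.radians(2.3));print("handle in stand frame (side cam only)",np.round((hs-SOs)@Fs*1e3,1))
print("handle pred in stand frame (tool)",np.round((hc-SO)@standR(SYAW)*1e3,1))
Fc=Fs.T@F;print("tilt of card in stand frame deg",np.degrees(Ro.from_matrix(Fc).as_rotvec()).round(2))
E
python3 held.py
python3 - <<'E'
from h import *
from fit import *
c=cam("wrist");P=cloud(c);k=c["pixels"].max(2)>60
fitstand(np.where(k[...,None],P,np.nan),(.4487,-.0648,.042),ys=[-.042])
E
```

```text
x,y 0.0005 0.0019 yaw 0.00 z -0.0010 n 409 rms 1.24mm
handle centre side-cam minus tool-pred, card frame mm [ 0.5  1.9 -1. ] yaw 0.0
handle in stand frame (side cam only) [ -2.9 -19.1 256.4]
handle pred in stand frame (tool) [ -3.2 -18.3 257.4]
tilt of card in stand frame deg [-0.61  0.26 -0.19]
x,y 0.4477 -0.0645 yaw 3.26 z 0.0000 n 999 rms 0.75mm
```

```bash
python3 s.py .2 -13.7 175
```

```text
handle local mm [ -3.4 -18.6 257.8] j [ 19.4   3.5 -28.1  16.5 -64.3 -25.2] Floc [ 0.  -0.  -1.7]
t 8.97 n 4 total d(units) [ 0.14  0.2  -3.31] rv [ 0.01  -0.004  0.005] | row: [ 0.034  0.051 -0.828] [ 0.0026 -0.0009  0.0012] err mm [  3.4   5.1 -82.8] F [ 0.  -0.  -1.7] w 0.338
```

apply_moves:
  plan:
    - [[0,0.07,0.1,-0.6,0.005,-0.002,0.002],[0,0.05,0.07,-0.8,0.005,-0.002,0.002],[0,0.02,0.04,-0.8,0,0,0],[0,0,0,-0.7,0,0,0],[0,0,0,-0.3,0,0,0],[0,0,0,0,0,0,0],[0,0,0,0,0,0,0]]

```text
time_s: 9.55
tcp_pos: [0.4486, -0.0933, 0.1452]
ee_rot: [[0.03, -0.999, 0.016], [-0.965, -0.033, -0.26], [0.261, -0.008, -0.965]]
wrist_force: [0.5, 0.5, -1.1]
gripper_width: 0.339
```

```bash
python3 s.py .2 -13.7 160; python3 held.py
```

```text
handle local mm [ -1.3 -17.9 176.8] j [ 18.9   8.1 -36.3  18.8 -51.2 -29.6] Floc [ 0.5  0.5 -1.1]
t 9.55 n 1 total d(units) [ 0.05  0.17 -0.67] rv [0.002 0.008 0.009] | row: [ 0.052  0.17  -0.671] [0.0017 0.0076 0.0085] err mm [  1.3   4.3 -16.8] F [ 0.5  0.5 -1.1] w 0.339
x,y 0.0006 0.0022 yaw -0.10 z -0.0008 n 355 rms 1.19mm
handle centre side-cam minus tool-pred, card frame mm [ 0.6  2.2 -0.8] yaw -0.1
handle in stand frame (side cam only) [ -1.  -18.3 176. ]
handle pred in stand frame (tool) [ -1.4 -17.8 176.8]
tilt of card in stand frame deg [-0.12 -0.43 -0.39]
```

apply_moves:
  plan:
    - [[0,0.05,0.17,0,0.002,0.008,0.008],[0,0,0,0,0,0,0]]

```text
time_s: 9.77
tcp_pos: [0.4513, -0.0887, 0.1472]
ee_rot: [[0.039, -0.999, 0.014], [-0.965, -0.042, -0.257], [0.258, -0.003, -0.966]]
wrist_force: [0.0, 0.6, -0.1]
gripper_width: 0.337
```

```bash
python3 s.py .2 -13.7 160; python3 held.py; python3 see.py a6 195 160 70
```

```text
handle local mm [  1.6 -13.4 178.8] j [ 19.3   8.3 -35.6  18.3 -51.9 -29. ] Floc [ 0.   0.6 -0.1]
t 9.77 n 1 total d(units) [-0.06 -0.02 -0.75] rv [-0.001  0.003  0.   ] | row: [-0.057 -0.016 -0.753] [-0.0014  0.0033  0.0002] err mm [ -1.4  -0.4 -18.8] F [ 0.   0.6 -0.1] w 0.337
x,y 0.0012 0.0022 yaw 0.47 z -0.0007 n 349 rms 1.19mm
handle centre side-cam minus tool-pred, card frame mm [ 1.2  2.2 -0.7] yaw 0.47
handle in stand frame (side cam only) [  2.5 -13.9 178.1]
handle pred in stand frame (tool) [  1.5 -13.4 178.8]
tilt of card in stand frame deg [ 0.07 -0.19  0.09]
```

View pics/a6s.png

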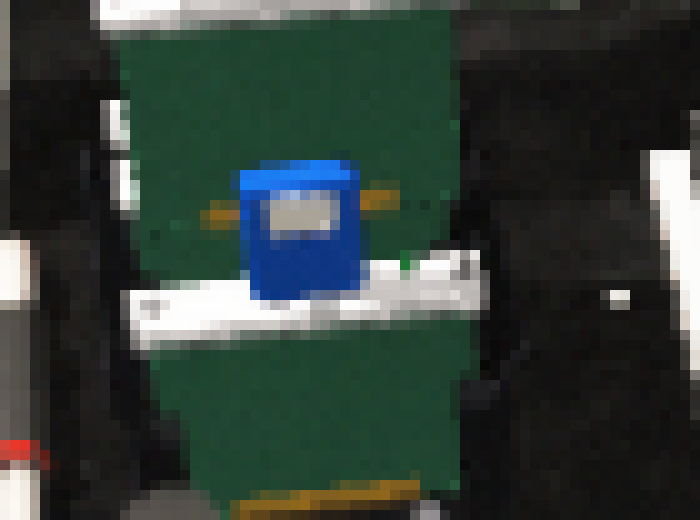

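apply_moves:
  plan:
    - [[0,-0.05,0.015,-0.32,0,0.002,0],[0,-0.02,0.015,-0.32,0,0.001,0],[0,0,0.015,-0.3,0,0,0],[0,0,0,0,0,0,0]]

```text
time_s: 10.25
tcp_pos: [0.4487, -0.0875, 0.1217]
ee_rot: [[0.039, -0.999, 0.011], [-0.966, -0.041, -0.257], [0.257, -0.001, -0.966]]
wrist_force: [-0.2, 0.4, -1.1]
gripper_width: 0.338
```

```bash
python3 s.py 0 -13.6 140; python3 held.py
```

```text
handle local mm [ -0.9 -12.1 153.3] j [ 19.4   9.9 -38.2  19.3 -48.  -30.8] Floc [-0.2  0.4 -1.1]
t 10.25 n 1 total d(units) [ 0.04 -0.06 -0.53] rv [-0.002  0.001  0.001] | row: [ 0.04  -0.059 -0.53 ] [-0.002   0.0008  0.0009] err mm [  1.   -1.5 -13.3] F [-0.2  0.4 -1.1] w 0.338
x,y 0.0008 0.0023 yaw 0.51 z -0.0009 n 333 rms 1.20mm
handle centre side-cam minus tool-pred, card frame mm [ 0.8  2.3 -0.9] yaw 0.51
handle in stand frame (side cam only) [ -0.4 -12.5 152.4]
handle pred in stand frame (tool) [ -1.  -12.1 153.3]
tilt of card in stand frame deg [ 0.11 -0.05  0.05]
```

apply_moves:
  plan:
    - [[0,0.03,-0.06,-0.1,-0.002,0,0],[0,0,0,-0.3,0,0,0],[0,0,0,-0.2,0,0,0],[0,0,0,0,0,0,0]]

```text
time_s: 10.63
tcp_pos: [0.4502, -0.0891, 0.1057]
ee_rot: [[0.04, -0.999, 0.012], [-0.965, -0.042, -0.259], [0.259, -0.002, -0.966]]
wrist_force: [-0.2, -0.3, -2.0]
gripper_width: 0.339
```

```bash
python3 s.py 0 -13.6 120; python3 held.py
```

```text
handle local mm [  0.5 -13.7 137.3] j [ 19.1  11.3 -39.6  20.5 -45.3 -32. ] Floc [-0.2 -0.3 -2. ]
t 10.63 n 1 total d(units) [-0.02  0.   -0.69] rv [0.    0.002 0.   ] | row: [-0.02   0.005 -0.69 ] [0.0005 0.0016 0.0003] err mm [ -0.5   0.1 -17.3] F [-0.2 -0.3 -2. ] w 0.339
x,y 0.0008 0.0024 yaw -0.39 z -0.0008 n 326 rms 1.10mm
handle centre side-cam minus tool-pred, card frame mm [ 0.8  2.4 -0.8] yaw -0.39
handle in stand frame (side cam only) [  1.  -14.  136.5]
handle pred in stand frame (tool) [  0.5 -13.7 137.3]
tilt of card in stand frame deg [-0.03 -0.09  0.08]
```

apply_moves:
  plan:
    - [[0,-0.01,0.01,-0.3,0,0.001,0],[0,0,0.01,-0.3,0,0,0],[0,0,0.005,-0.3,0,0,0],[0,0,0,-0.1,0,0,0],[0,0,0,0,0,0,0]]

```text
time_s: 11.1
tcp_pos: [0.4499, -0.0889, 0.0787]
ee_rot: [[0.04, -0.999, 0.011], [-0.965, -0.042, -0.26], [0.26, -0.0, -0.965]]
wrist_force: [0.3, -0.4, -1.9]
gripper_width: 0.342
```

```bash
python3 s.py 0 -13.6 102; python3 held.py
```

```text
handle local mm [  0.2 -13.5 110.3] j [ 18.9  13.7 -42.1  22.5 -40.8 -34.4] Floc [ 0.3 -0.4 -1.9]
t 11.10 n 1 total d(units) [-0.01 -0.   -0.33] rv [0.002 0.    0.   ] | row: [-0.008 -0.003 -0.334] [0.0017 0.0002 0.0001] err mm [-0.2 -0.1 -8.3] F [ 0.3 -0.4 -1.9] w 0.342
x,y 0.0007 0.0022 yaw 0.15 z -0.0008 n 224 rms 1.35mm
handle centre side-cam minus tool-pred, card frame mm [ 0.7  2.2 -0.8] yaw 0.15
handle in stand frame (side cam only) [  0.6 -13.9 109.5]
handle pred in stand frame (tool) [  0.2 -13.5 110.3]
tilt of card in stand frame deg [-0.1  -0.01  0.09]
```

Excellent. Seat it with a gentle push.

apply_moves:
  plan:
    - [[0,0,0,-0.15,0,0,0],[0,0,0,-0.15,0,0,0],[0,0,0,-0.1,0,0,0]]

```text
time_s: 11.4
tcp_pos: [0.4506, -0.0896, 0.0703]
ee_rot: [[0.04, -0.999, 0.012], [-0.964, -0.042, -0.263], [0.263, -0.001, -0.965]]
wrist_force: [-10.4, 1.7, 26.4]
gripper_width: 0.337
```

```bash
python3 s.py 0 -13.6 102; python3 held.py
```

```text
handle local mm [  0.9 -14.2 101.9] j [ 18.7  14.5 -42.9  23.5 -39.3 -35.5] Floc [-10.3   2.1  26.4]
t 11.40 n 1 total d(units) [-0.04  0.02  0.  ] rv [ 0.005  0.001 -0.   ] | row: [-0.037  0.024  0.005] [ 0.0046  0.001  -0.0001] err mm [-0.9  0.6  0.1] F [-10.4   1.7  26.4] w 0.337
x,y 0.0009 -0.0068 yaw -4.71 z -0.0003 n 209 rms 2.24mm
handle centre side-cam minus tool-pred, card frame mm [ 0.9 -6.8 -0.3] yaw -4.71
handle in stand frame (side cam only) [  1.5 -23.6 101.6]
handle pred in stand frame (tool) [  0.9 -14.1 101.8]
tilt of card in stand frame deg [-0.26 -0.05  0.11]
```

apply_moves:
  plan:
    - [[0,-0.03,0.02,0.04,0.003,0,0],[70,0,0,0,0,0,0],[70,0,0,0,0,0,0],[70,0,0,0,0,0,0],[70,0,0,0,0,0,0]]

```text
time_s: 11.87
tcp_pos: [0.4515, -0.0882, 0.0721]
ee_rot: [[0.04, -0.999, 0.016], [-0.965, -0.043, -0.258], [0.259, -0.005, -0.966]]
wrist_force: [-0.7, -0.6, 0.3]
gripper_width: 0.562
```

```bash
python3 s.py 0 -13.6 102; python3 s.py 0 42 150; python3 see.py a7 195 160 70
```

```text
handle local mm [  1.8 -12.9 103.7] j [ 18.8  14.2 -42.8  23.2 -39.3 -35.2] Floc [-0.7 -0.6  0.3]
t 11.87 n 1 total d(units) [-0.07 -0.03 -0.07] rv [-0.     0.005 -0.001] | row: [-0.07  -0.031 -0.068] [-0.0003  0.0055 -0.0011] err mm [-1.8 -0.8 -1.7] F [-0.7 -0.6  0.3] w 0.562
handle local mm [  1.8 -12.9 103.7] j [ 18.8  14.2 -42.8  23.2 -39.3 -35.2] Floc [-0.7 -0.6  0.3]
t 11.87 n 3 total d(units) [-0.16  2.19  1.85] rv [-0.     0.005 -0.001] | row: [-0.054  0.73   0.617] [-0.0001  0.0018 -0.0004] err mm [-4.1 54.8 46.3] F [-0.7 -0.6  0.3] w 0.562
```

View pics/a7s.png

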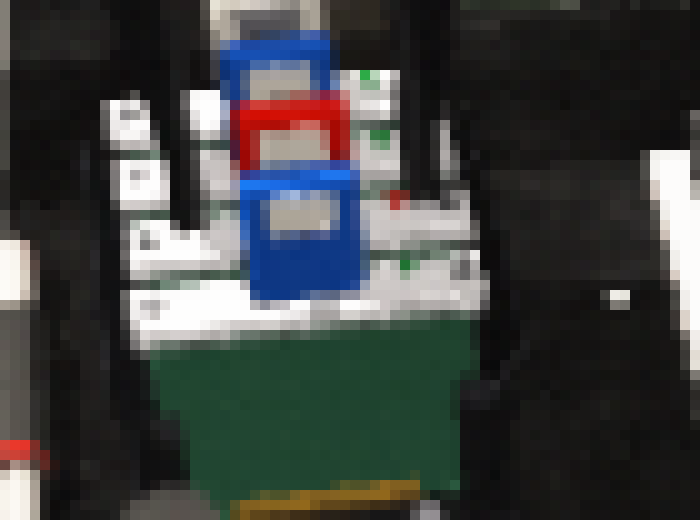

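apply_moves:
  plan:
    - [[70,0,0,0.3,0,0.003,0],[70,-0.05,0,0.7,0,0.003,0],[70,-0.02,0,0.8,0,0,0],[70,0,0.3,0.6,0,0,0],[70,0,0.6,0.3,0,0,0],[70,0,0.4,0.2,0,0,0],[70,0,0,0,0,0,0],[70,0,0,0,0,0,0]]

```text
time_s: 12.63
tcp_pos: [0.4477, -0.0548, 0.1461]
ee_rot: [[0.042, -0.999, 0.005], [-0.965, -0.042, -0.258], [0.258, 0.006, -0.966]]
wrist_force: [-0.7, 0.1, 0.4]
gripper_width: 0.703
```

```bash
python3 s.py 0 42 130
python3 - <<'E'
from h import *
from fit import *
c=cam("wrist");P=cloud(c);k=c["pixels"].max(2)>60;cv2.imwrite("pics/w8.png",c["pixels"][:,:,::-1])
p=fitstand(np.where(k[...,None],P,np.nan),(.4485,-.0646,.042),ys=[-.042,-.014,.014,.042])
F=standR(p[2]);L=(P-[p[0],p[1],0])@F
m=(np.abs(L[...,0])<.02)&(np.abs(L[...,1]+.014)<.008)&(L[...,2]>.1)&(c["pixels"][...,0]>2*c["pixels"][...,1])
print("red top",np.percentile(L[m],[3,50,97],axis=0).round(4))
for y in(-.042,.014,.042):
    q=(np.abs(L[...,0])<.02)&(np.abs(L[...,1]-y)<.008)&(L[...,2]>.1)&k
    if q.sum()>5: print(y,np.percentile(L[q],[3,50,97],axis=0).round(4).tolist())
E
```

```text
handle local mm [ -0.5  20.7 177.7] j [ 23.8   8.4 -35.3  17.3 -53.5 -32.5] Floc [-0.7  0.2  0.4]
t 12.63 n 3 total d(units) [-0.01  0.85 -1.91] rv [-0.    -0.006 -0.   ] | row: [-0.005  0.285 -0.636] [-0.     -0.0019 -0.0001] err mm [ -0.4  21.3 -47.7] F [-0.7  0.1  0.4] w 0.703
x,y 0.4480 -0.0646 yaw 2.53 z 0.0000 n 5860 rms 0.73mm
red top [[-0.0126 -0.0175  0.1148]
 [ 0.0008 -0.0133  0.1195]
 [ 0.0142 -0.0082  0.1208]]
-0.042 [[-0.0135, -0.0462, 0.1066], [-0.0001, -0.0407, 0.1192], [0.0133, -0.0362, 0.1209]]
0.014 [[-0.0186, 0.0062, 0.1183], [-0.0, 0.011, 0.259], [0.0185, 0.0178, 0.2695]]
```

View pics/w8.png

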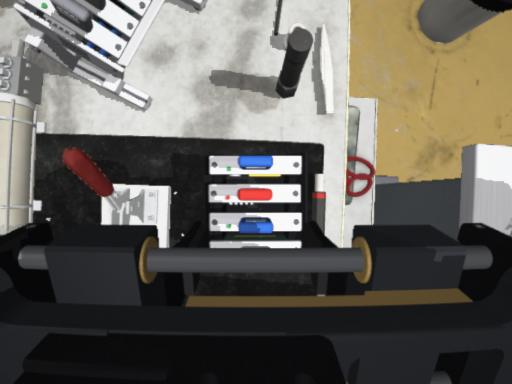

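apply_moves:
  plan:
    - [[70,0,0.5,-0.3,0,-0.003,0],[70,0,0.4,-0.6,0,-0.003,0],[70,0,0,-0.6,0,0,0],[70,0,0,0,0,0,0]]

```text
time_s: 13.02
tcp_pos: [0.4463, -0.0336, 0.1054]
ee_rot: [[0.039, -0.999, 0.008], [-0.965, -0.04, -0.26], [0.26, 0.003, -0.966]]
wrist_force: [-0.4, -0.6, 0.4]
gripper_width: 0.698
```

```bash
sed -i 's/^SO=.*/SO=np.array([.448,-.0646,0]);SYAW=np.radians(2.5)/' plan.py;python3 s.py .2 42 102.5
```

```text
handle local mm [ -0.4  41.7 137. ] j [ 26.4  11.4 -39.   18.7 -47.6 -37.7] Floc [-0.5 -0.5  0.4]
t 13.02 n 2 total d(units) [ 0.02  0.01 -1.38] rv [ 0.001 -0.002  0.004] | row: [ 0.011  0.006 -0.691] [ 0.0006 -0.0012  0.002 ] err mm [  0.5   0.3 -34.5] F [-0.4 -0.6  0.4] w 0.698
```

apply_moves:
  plan:
    - [[70,0.01,0.02,-0.5,0,-0.001,0.002],[70,0.01,0.02,-0.5,0,-0.001,0.002],[70,0,0.01,-0.3,0,0,0],[70,0,0,0,0,0,0]]

```text
time_s: 13.35
tcp_pos: [0.4458, -0.0343, 0.0711]
ee_rot: [[0.042, -0.999, 0.007], [-0.964, -0.043, -0.262], [0.262, 0.005, -0.965]]
wrist_force: [0.4, -0.7, 0.6]
gripper_width: 0.697
```

```bash
python3 s.py .2 42 102.5; python3 see.py a9 195 150 70
python3 - <<'E'
from h import *
c=cam("top");cv2.imwrite("pics/t9.png",cv2.resize(c["pixels"][150:270,140:290,::-1],None,fx=5,fy=5,interpolation=2))
E
```

```text
handle local mm [ -0.8  41.  102.7] j [ 26.2  14.4 -42.1  20.9 -41.9 -40.4] Floc [ 0.4 -0.7  0.6]
t 13.35 n 1 total d(units) [ 0.04  0.04 -0.01] rv [ 0.004 -0.004  0.001] | row: [ 0.04   0.043 -0.008] [ 0.0039 -0.0044  0.0009] err mm [ 1.   1.1 -0.2] F [ 0.4 -0.7  0.6] w 0.697
```

View pics/a9s.png

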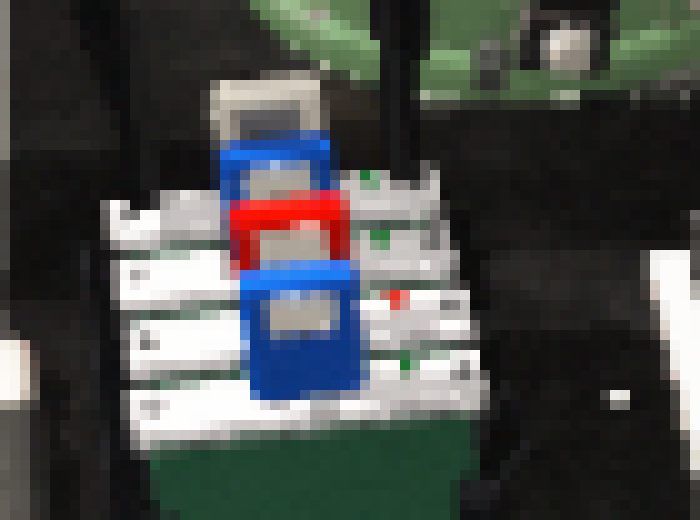

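View pics/a9w.png

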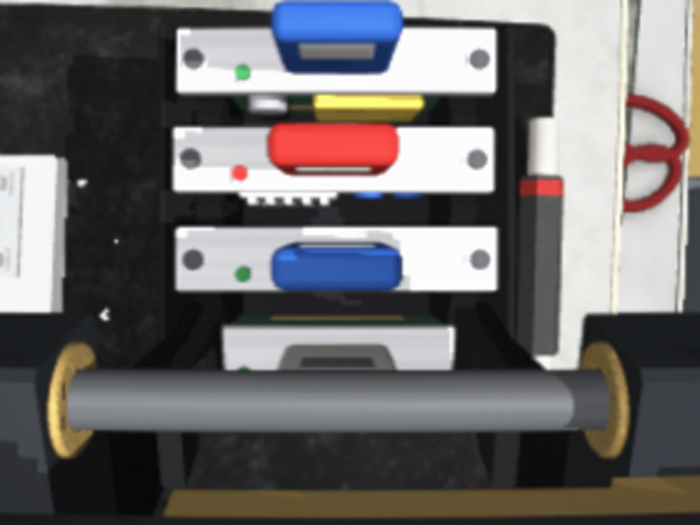

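apply_moves:
  plan:
    - [[60,0.04,0.04,0,0.004,-0.004,0.001],[45,0,0,0,0,0,0],[0,0,0,0,0,0,0],[0,0,0,0,0,0,0],[0,0,0,0,0,0,0],[0,0,0,0,0,0,0],[0,0,0,0,0,0,0],[0,0,0,0,0,0,0]]

```text
time_s: 14.17
tcp_pos: [0.4496, -0.032, 0.0752]
ee_rot: [[0.04, -0.999, 0.019], [-0.966, -0.044, -0.254], [0.255, -0.009, -0.967]]
wrist_force: [0.9, -0.3, -0.6]
gripper_width: 0.344
```

```bash
python3 s.py .2 42 102.5
```

```text
handle local mm [  3.   43.1 106.8] j [ 26.2  13.9 -41.8  20.8 -41.7 -40.2] Floc [ 0.9 -0.4 -0.6]
t 14.17 n 1 total d(units) [-0.11 -0.05 -0.17] rv [-0.004  0.008 -0.   ] | row: [-0.111 -0.048 -0.172] [-0.0043  0.0084 -0.0002] err mm [-2.8 -1.2 -4.3] F [ 0.9 -0.3 -0.6] w 0.344
```

apply_moves:
  plan:
    - [[0,-0.03,0,0.3,0,0,0],[0,0,0,0.5,0,0,0],[0,0,0,0.5,0,0,0],[0,0,0,0.5,0,0,0]]

```text
time_s: 14.5
tcp_pos: [0.4471, -0.0324, 0.1201]
ee_rot: [[0.042, -0.999, 0.014], [-0.966, -0.044, -0.255], [0.256, -0.003, -0.967]]
wrist_force: [0.0, -0.2, -1.2]
gripper_width: 0.342
```

```bash
python3 s.py .2 42 200
```

```text
handle local mm [  0.5  42.8 151.7] j [ 26.6  10.1 -37.8  18.  -49.5 -36.7] Floc [ 0.  -0.2 -1.2]
t 14.50 n 3 total d(units) [-0.01 -0.03  1.93] rv [-0.003  0.003 -0.   ] | row: [-0.004 -0.011  0.644] [-0.0011  0.001  -0.0001] err mm [-0.3 -0.9 48.3] F [ 0.  -0.2 -1.2] w 0.342
```

apply_moves:
  plan:
    - [[0,0,0,0.8,0,0,0],[0,0,0,0.9,0,0,0],[0,0,0,0.9,0,0,0],[0,0,0,0.9,0,0,0],[0,0,0,0.5,0,0,0],[0,0,0,0,0,0,0]]

```text
time_s: 15.0
tcp_pos: [0.4462, -0.0317, 0.229]
ee_rot: [[0.042, -0.999, 0.018], [-0.967, -0.045, -0.251], [0.252, -0.006, -0.968]]
wrist_force: [0.3, 0.3, -0.6]
gripper_width: 0.343
```

```bash
python3 s.py .2 42 250; python3 held.py;python3 r.py 0 -24 240; python3 see.py b1 190 90 120; python3 s.py .2 42 250
```

```text
handle local mm [ -0.4  43.5 260.6] j [ 27.    3.2 -27.2  14.7 -66.1 -31.2] Floc [ 0.3  0.3 -0.6]
t 15.00 n 1 total d(units) [ 0.03 -0.06 -0.42] rv [-0.007  0.006 -0.001] | row: [ 0.025 -0.059 -0.424] [-0.0073  0.0061 -0.0014] err mm [  0.6  -1.5 -10.6] F [ 0.3  0.3 -0.6] w 0.343
x,y 0.0008 0.0012 yaw 2.37 z 0.0021 n 262 rms 1.52mm
handle centre side-cam minus tool-pred, card frame mm [0.8 1.2 2.1] yaw 2.37
handle in stand frame (side cam only) [ -0.9  42.  262.8]
handle pred in stand frame (tool) [ -0.6  43.3 260.7]
tilt of card in stand frame deg [ 0.41 -0.36  0.28]
handle local mm [-151.7  162.3  324.5] j [ 27.    3.2 -27.3  14.7 -66.  -31.2] Floc [-0.  -0.4 -0.9]
t 15.05 n 11 total d(units) [ 3.06 -9.72  0.11] rv [-0.111 -0.512 -0.481] | row: [ 0.278 -0.883  0.01 ] [-0.0101 -0.0465 -0.0437] err mm [  76.4 -243.     2.6] F [ 0.2 -0.6 -0.8] w 0.346
Z dir units per 10mm [-0.18   0.086  0.346]
handle local mm [ -2.5  42.9 256.9] j [ 27.    3.4 -27.6  14.6 -66.  -31.2] Floc [-0.1  0.1 -0.7]
t 15.15 n 1 total d(units) [ 0.11 -0.03 -0.28] rv [-0.005 -0.001 -0.   ] | row: [ 0.11  -0.03  -0.277] [-0.0052 -0.0008 -0.0005] err mm [ 2.7 -0.7 -6.9] F [-0.1  0.1 -0.7] w 0.344
```

View pics/b1s.png

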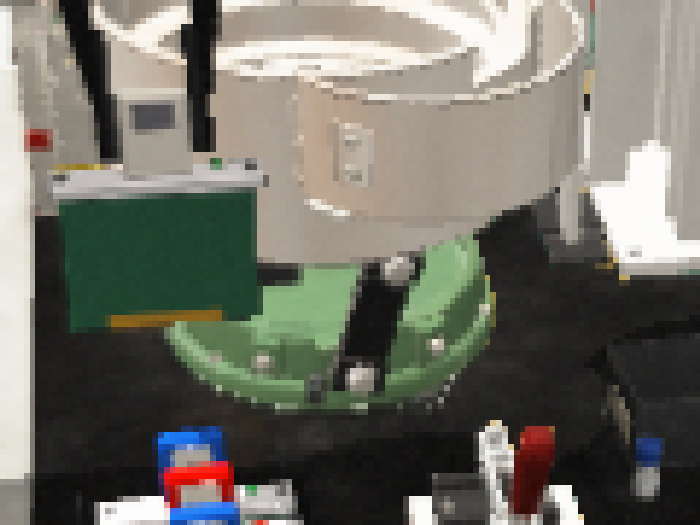

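apply_moves:
  plan:
    - [[0,0.28,-0.6,0,0,0,0],[0,0.28,-0.88,0,-0.01,-0.05,-0.047],[0,0.28,-0.88,0,-0.01,-0.05,-0.047],[0,0.28,-0.88,0,-0.01,-0.05,-0.047],[0,0.28,-0.88,0,-0.01,-0.05,-0.047],[0,0.28,-0.88,0,-0.01,-0.05,-0.047],[0,0.28,-0.88,0,-0.01,-0.05,-0.047],[0,0.28,-0.88,0,-0.01,-0.05,-0.047]]

```text
time_s: 15.82
tcp_pos: [0.496, -0.2056, 0.2124]
ee_rot: [[-0.367, -0.902, 0.228], [-0.891, 0.27, -0.366], [0.268, -0.338, -0.902]]
wrist_force: [0.3, -0.3, -1.4]
gripper_width: 0.345
```

```bash
python3 r.py 0 -24 235
```

```text
handle local mm [-55.2  27.3 251.1] j [  6.    3.6 -38.9  35.8 -41.5 -51.6] Floc [-0.4 -0.2 -1.4]
t 15.82 n 4 total d(units) [ 1.13 -2.81  0.55] rv [-0.042 -0.176 -0.143] | row: [ 0.283 -0.704  0.137] [-0.0104 -0.044  -0.0357] err mm [ 28.3 -70.4  13.7] F [ 0.3 -0.3 -1.4] w 0.345
Z dir units per 10mm [-0.18   0.086  0.346]
```

apply_moves:
  plan:
    - [[0,0.28,-0.7,0.16,-0.01,-0.044,-0.036],[0,0.28,-0.7,0.16,-0.01,-0.044,-0.036],[0,0.28,-0.65,0.16,-0.01,-0.044,-0.036],[0,0.2,-0.45,0.1,-0.01,-0.04,-0.03],[0,0,0,0,0,0,0],[0,0,0,0,0,0,0]]

```text
time_s: 16.32
tcp_pos: [0.5126, -0.2736, 0.2118]
ee_rot: [[-0.534, -0.79, 0.3], [-0.813, 0.382, -0.44], [0.233, -0.479, -0.847]]
wrist_force: [-0.3, 0.6, -1.0]
gripper_width: 0.348
```

```bash
cat > hr.py <<'E'
from h import *
from fit import *
from plan import *
p0,R0,s=st();F=R0@np.linalg.inv(tool(np.eye(3)));hc=p0-F@(tcp(F,[0,0,0])/1e3)
c=cam("side");P=cloud(c);k=c["pixels"].max(2)>60
p=fit(((P[k]-hc)@F),standR,0.,[0.],-.019,(0,0,0),free_z=True)
hs=hc+F@np.array([p[0],p[1],p[3]]);Fr=rackR(np.radians(-25.62))
print("side-tool card frame",np.round([1e3*p[0],1e3*p[1],1e3*p[3]],1))
print("handle in rack frame, side cam only",np.round((hs-[.6310,-.2860,.05])@Fr*1e3,1),"tool",np.round((hc-RO)@rackR(RYAW)*1e3,1),"tilt deg",np.degrees(Ro.from_matrix(rackR(RYAW).T@F).as_rotvec()).round(2))
E
python3 r.py 0 -24 225; python3 hr.py;python3 hr.py; python3 r.py 0 -24 225;python3 see.py b2 220 110 120
```

```text
handle local mm [-17.2 -26.9 228.4] j [ -4.8   5.1 -44.   53.9 -30.7 -69.9] Floc [-1.   0.4 -0.6]
t 16.32 n 1 total d(units) [ 0.65 -0.18  0.23] rv [-0.005 -0.025  0.009] | row: [ 0.649 -0.18   0.226] [-0.0053 -0.0247  0.0086] err mm [16.2 -4.5  5.7] F [-0.3  0.6 -1. ] w 0.348
Z dir units per 10mm [-0.18   0.086  0.346]
x,y 0.0016 0.0015 yaw -0.54 z 0.0014 n 337 rms 1.27mm
side-tool card frame [1.6 1.5 1.4]
handle in rack frame, side cam only [-13.8 -27.6 229.1] tool [-16.4 -26.6 228.3] tilt deg [-0.53  1.41 -0.26]
x,y 0.0000 0.0016 yaw -0.49 z 0.0012 n 349 rms 1.32mm
side-tool card frame [0.  1.6 1.2]
handle in rack frame, side cam only [-15.6 -27.3 228.9] tool [-16.6 -26.5 228.2] tilt deg [-0.53  1.43 -0.27]
handle local mm [-16.6 -26.  228.8] j [ -4.7   5.  -43.9  53.9 -30.8 -69.9] Floc [-1.1 -0.  -0.9]
t 16.42 n 1 total d(units) [ 0.62 -0.21  0.2 ] rv [-0.005 -0.023  0.008] | row: [ 0.62  -0.208  0.201] [-0.0055 -0.0233  0.0077] err mm [15.5 -5.2  5. ] F [-0.5  0.2 -1.3] w 0.34
Z dir units per 10mm [-0.18   0.086  0.346]
```

View pics/b2s.png

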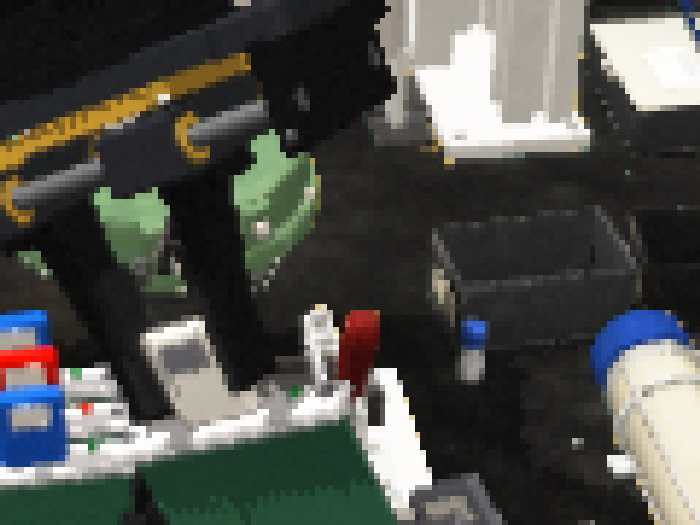

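```bash
python3 r.py .4 -23.4 212
```

```text
handle local mm [-15.2 -25.  229.4] j [ -4.7   5.  -43.9  53.9 -30.7 -70. ] Floc [-1.  -0.1 -1.2]
t 16.52 n 1 total d(units) [ 0.83 -0.32 -0.29] rv [-0.005 -0.021  0.006] | row: [ 0.829 -0.323 -0.293] [-0.005  -0.0206  0.0064] err mm [20.7 -8.1 -7.3] F [-0.3  0.1 -1.5] w 0.343
Z dir units per 10mm [-0.18   0.086  0.346]
```

apply_moves:
  plan:
    - [[0,0.45,-0.14,0.05,-0.003,-0.01,0.003],[0,0.3,-0.12,-0.15,-0.002,-0.01,0.003],[0,0.08,-0.05,-0.15,0,0,0],[0,0,0,0,0,0,0],[0,0,0,0,0,0,0]]

```text
time_s: 16.93
tcp_pos: [0.5407, -0.2778, 0.2092]
ee_rot: [[-0.528, -0.782, 0.331], [-0.82, 0.367, -0.44], [0.222, -0.504, -0.835]]
wrist_force: [0.2, -0.2, -2.4]
gripper_width: 0.346
```

```bash
python3 r.py .4 -23.4 212; python3 hr.py;python3 r.py .4 -23.4 200
```

```text
handle local mm [  5.  -18.7 212.5] j [ -6.8   7.2 -43.3  59.2 -27.6 -73.3] Floc [-1.  -0.1 -2.2]
t 16.93 n 1 total d(units) [-0.22 -0.11 -0.11] rv [ 0.     0.004 -0.007] | row: [-0.216 -0.106 -0.11 ] [ 0.0005  0.0043 -0.0071] err mm [-5.4 -2.6 -2.7] F [ 0.2 -0.2 -2.4] w 0.346
Z dir units per 10mm [-0.18   0.086  0.346]
x,y 0.0006 0.0016 yaw -0.07 z 0.0015 n 343 rms 1.30mm
side-tool card frame [0.6 1.6 1.5]
handle in rack frame, side cam only [  6.4 -19.7 213.5] tool [  4.8 -18.8 212.6] tilt deg [ 0.27 -0.24  0.31]
handle local mm [  4.9 -18.7 212.5] j [ -6.8   7.2 -43.3  59.2 -27.6 -73.3] Floc [-0.3 -0.4 -0.5]
t 16.98 n 1 total d(units) [ 0.   -0.21 -0.52] rv [ 0.     0.004 -0.007] | row: [ 0.003 -0.211 -0.525] [ 0.0004  0.0044 -0.0071] err mm [  0.1  -5.3 -13.1] F [-0.2 -0.4 -0.6] w 0.343
Z dir units per 10mm [-0.18   0.086  0.346]
```

apply_moves:
  plan:
    - [[0,-0.22,-0.11,-0.11,0,0.004,-0.007],[0,0,0,0,0,0,0]]

```text
time_s: 17.15
tcp_pos: [0.5348, -0.2805, 0.2064]
ee_rot: [[-0.533, -0.781, 0.324], [-0.816, 0.373, -0.442], [0.224, -0.5, -0.836]]
wrist_force: [-1.0, -0.5, -2.4]
gripper_width: 0.346
```

```bash
python3 r.py .4 -23.4 165
```

```text
handle local mm [  0.  -23.6 212.2] j [ -7.2   7.1 -43.9  59.5 -27.5 -73.7] Floc [-1.8 -0.8 -1.7]
t 17.15 n 2 total d(units) [ 0.87 -0.4  -1.63] rv [0. 0. 0.] | row: [ 0.434 -0.202 -0.814] [0.0002 0.0001 0.0002] err mm [ 21.7 -10.1 -40.7] F [-1.  -0.5 -2.4] w 0.346
Z dir units per 10mm [-0.18   0.086  0.346]
```

apply_moves:
  plan:
    - [[0,0.25,-0.12,-0.48,0,0,0],[0,0.25,-0.12,-0.48,0,0,0],[0,0.22,-0.1,-0.42,0,0,0],[0,0.07,-0.03,-0.13,0,0,0],[0,0,0,0,0,0,0]]

```text
time_s: 17.57
tcp_pos: [0.5554, -0.2891, 0.1693]
ee_rot: [[-0.533, -0.78, 0.329], [-0.817, 0.372, -0.441], [0.222, -0.503, -0.835]]
wrist_force: [0.8, -0.0, -1.2]
gripper_width: 0.343
```

```bash
python3 r.py .4 -23.4 150; python3 hr.py
```

```text
handle local mm [  0.8 -22.5 168.9] j [-12.6  11.3 -45.9  74.3 -21.9 -85. ] Floc [ 0.1  0.4 -1.4]
t 17.57 n 1 total d(units) [ 0.31 -0.19 -0.66] rv [ 0.     0.004 -0.002] | row: [ 0.313 -0.19  -0.661] [ 0.0003  0.0042 -0.0016] err mm [  7.8  -4.8 -16.5] F [ 0.8 -0.  -1.2] w 0.343
Z dir units per 10mm [-0.18   0.086  0.346]
x,y 0.0016 0.0015 yaw -0.11 z 0.0012 n 343 rms 1.40mm
side-tool card frame [1.6 1.5 1.2]
handle in rack frame, side cam only [  3.2 -23.5 169.5] tool [  0.6 -22.5 168.9] tilt deg [ 0.12 -0.22  0.04]
```

apply_moves:
  plan:
    - [[0,0.12,-0.09,-0.3,0,0.003,-0.001],[0,0.14,-0.08,-0.28,0,0.001,0],[0,0,0,0,0,0,0]]

```text
time_s: 17.87
tcp_pos: [0.5624, -0.2931, 0.1568]
ee_rot: [[-0.533, -0.78, 0.328], [-0.816, 0.372, -0.442], [0.223, -0.503, -0.835]]
wrist_force: [-0.8, -0.1, -1.1]
gripper_width: 0.341
```

```bash
python3 r.py -.6 -23.4 140; python3 hr.py; python3 see.py b3 250 180 80
```

```text
handle local mm [  1.5 -23.1 154.1] j [-14.7  12.9 -46.2  79.9 -20.5 -89.2] Floc [-1.1 -0.5 -0.6]
t 17.87 n 1 total d(units) [ 0.18 -0.1  -0.53] rv [ 0.001  0.004 -0.001] | row: [ 0.183 -0.103 -0.528] [ 0.001   0.0035 -0.0009] err mm [  4.6  -2.6 -13.2] F [-0.8 -0.1 -1.1] w 0.341
Z dir units per 10mm [-0.18   0.086  0.346]
x,y 0.0008 0.0015 yaw -0.55 z 0.0013 n 331 rms 1.37mm
side-tool card frame [0.8 1.5 1.3]
handle in rack frame, side cam only [  3.1 -24.  154.8] tool [  1.3 -23.1 154.1] tilt deg [ 0.06 -0.21  0.03]
```

View pics/b3s.png

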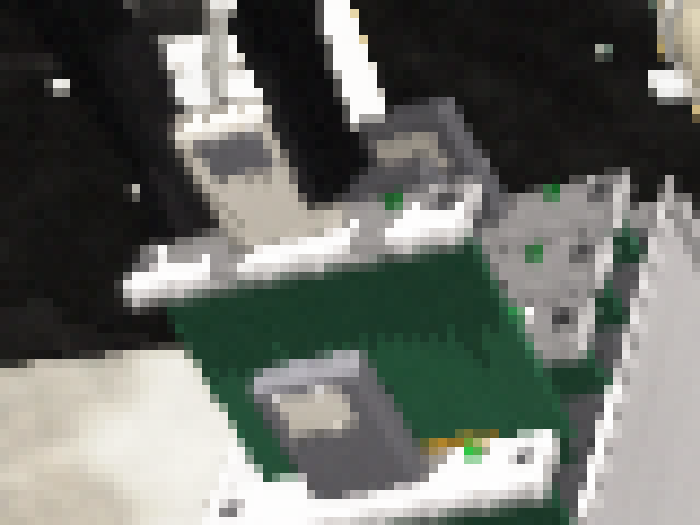

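View pics/b3w.png

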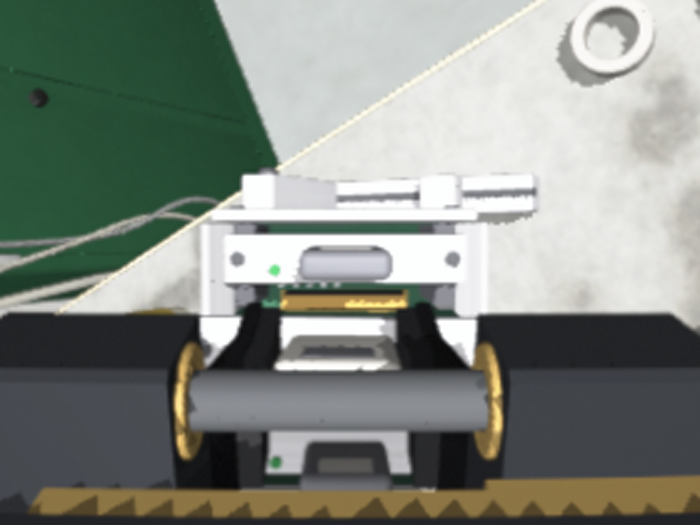

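apply_moves:
  plan:
    - [[0,0.03,-0.015,-0.21,0.001,0.003,-0.001],[0,0.09,-0.045,-0.18,0,0,0],[0,0.06,-0.03,-0.13,0,0,0],[0,0,0,0,0,0,0]]

```text
time_s: 18.35
tcp_pos: [0.5682, -0.2943, 0.1486]
ee_rot: [[-0.534, -0.778, 0.331], [-0.816, 0.371, -0.443], [0.222, -0.507, -0.833]]
wrist_force: [-1.0, 0.5, -2.1]
gripper_width: 0.344
```

```bash
python3 r.py -.6 -23.4 130; python3 hr.py
```

```text
handle local mm [  2.3 -21.7 144.1] j [-16.3  13.9 -46.4  85.  -19.5 -93.1] Floc [-2.   0.  -1.2]
t 18.35 n 1 total d(units) [ 0.13 -0.14 -0.55] rv [ 0.002  0.008 -0.001] | row: [ 0.133 -0.14  -0.547] [ 0.0019  0.0078 -0.0009] err mm [  3.3  -3.5 -13.7] F [-1.   0.5 -2.1] w 0.344
Z dir units per 10mm [-0.18   0.086  0.346]
x,y 0.0011 0.0016 yaw -0.03 z 0.0015 n 326 rms 1.46mm
side-tool card frame [1.1 1.6 1.5]
handle in rack frame, side cam only [  4.1 -22.5 145.1] tool [  2.1 -21.7 144.1] tilt deg [ 0.11 -0.45 -0.  ]
```

apply_moves:
  plan:
    - [[0,-0.12,-0.03,-0.06,0.002,0.007,-0.001],[0,0,0,0,0,0,0]]

```text
time_s: 18.57
tcp_pos: [0.5655, -0.2949, 0.1488]
ee_rot: [[-0.534, -0.78, 0.327], [-0.816, 0.373, -0.442], [0.223, -0.502, -0.835]]
wrist_force: [0.1, -0.3, -0.6]
gripper_width: 0.34
```

```bash
python3 r.py -.6 -23.4 130; python3 hr.py
```

```text
handle local mm [  0.6 -23.4 145.4] j [-16.   13.7 -46.4  83.5 -19.7 -91.8] Floc [-0.1 -0.2 -0.6]
t 18.57 n 1 total d(units) [ 0.24 -0.11 -0.56] rv [ 0.     0.003 -0.   ] | row: [ 0.24  -0.113 -0.557] [ 0.0002  0.003  -0.    ] err mm [  6.   -2.8 -13.9] F [ 0.1 -0.3 -0.6] w 0.34
Z dir units per 10mm [-0.18   0.086  0.346]
x,y 0.0003 0.0018 yaw -0.25 z 0.0016 n 311 rms 1.45mm
side-tool card frame [0.3 1.8 1.6]
handle in rack frame, side cam only [  1.8 -24.  146.5] tool [  0.5 -23.5 145.4] tilt deg [ 0.06 -0.16 -0.03]
```

apply_moves:
  plan:
    - [[0,0.045,-0.035,-0.155,0,0.002,0],[0,0.045,-0.035,-0.155,0,0.002,0]]

```text
time_s: 18.78
tcp_pos: [0.5687, -0.2959, 0.1424]
ee_rot: [[-0.532, -0.781, 0.326], [-0.816, 0.372, -0.442], [0.224, -0.502, -0.836]]
wrist_force: [1.3, -0.0, -0.4]
gripper_width: 0.345
```

```bash
python3 r.py -.6 -23.4 130; python3 hr.py
```

```text
handle local mm [  0.3 -22.9 138.1] j [-16.9  14.5 -46.4  86.5 -19.2 -94. ] Floc [ 0.8  0.5 -1. ]
t 18.78 n 1 total d(units) [ 0.11 -0.07 -0.3 ] rv [ 0.001  0.002 -0.001] | row: [ 0.111 -0.074 -0.3  ] [ 0.001   0.0017 -0.0014] err mm [ 2.8 -1.9 -7.5] F [ 1.3 -0.  -0.4] w 0.345
Z dir units per 10mm [-0.18   0.086  0.346]
x,y 0.0009 0.0017 yaw -0.30 z 0.0011 n 335 rms 1.29mm
side-tool card frame [0.9 1.7 1.1]
handle in rack frame, side cam only [  2.  -23.6 138.7] tool [  0.2 -22.9 138.2] tilt deg [ 0.03 -0.11  0.08]
```

apply_moves:
  plan:
    - [[0,0.055,-0.04,-0.15,0,0.001,-0.001],[0,0.06,-0.04,-0.15,0,0.001,0],[0,0.06,-0.04,-0.15,0,0.001,0]]

```text
time_s: 19.08
tcp_pos: [0.5744, -0.2995, 0.131]
ee_rot: [[-0.532, -0.782, 0.324], [-0.816, 0.371, -0.443], [0.226, -0.5, -0.836]]
wrist_force: [0.6, -0.7, 0.4]
gripper_width: 0.342
```

```bash
python3 r.py -.3 -23.4 115; python3 hr.py
```

```text
handle local mm [  0.4 -23.7 125. ] j [-18.7  15.9 -46.3  91.5 -18.4 -97.7] Floc [ 0.9 -0.4 -0.1]
t 19.08 n 1 total d(units) [ 0.16 -0.07 -0.36] rv [ 0.002 -0.    -0.001] | row: [ 0.164 -0.065 -0.359] [ 0.002  -0.0005 -0.001 ] err mm [ 4.1 -1.6 -9. ] F [ 0.6 -0.7  0.4] w 0.342
Z dir units per 10mm [-0.18   0.086  0.346]
x,y 0.0003 -0.0079 yaw -0.60 z 0.0019 n 296 rms 1.83mm
side-tool card frame [ 0.3 -7.9  1.9]
handle in rack frame, side cam only [  1.6 -34.  126.3] tool [  0.3 -23.7 125. ] tilt deg [-0.07 -0.02  0.11]
```

apply_moves:
  plan:
    - [[0,0.07,-0.03,-0.15,0.001,0,0],[0,0.07,-0.035,-0.15,0.001,0,0],[0,0.06,-0.035,-0.15,0,0,0]]

```text
time_s: 19.38
tcp_pos: [0.5804, -0.3025, 0.1194]
ee_rot: [[-0.532, -0.782, 0.325], [-0.817, 0.372, -0.441], [0.224, -0.5, -0.837]]
wrist_force: [-0.3, -0.6, -0.3]
gripper_width: 0.339
```

```bash
python3 r.py -.3 -23.4 100
```

```text
handle local mm [  0.4 -23.8 111.5] j [ -20.7   17.4  -46.1   97.   -17.5 -101.7] Floc [-0.2 -0.7 -0.2]
t 19.38 n 1 total d(units) [ 0.19 -0.07 -0.41] rv [ 0.    -0.    -0.002] | row: [ 0.192 -0.072 -0.412] [ 0.0001 -0.     -0.0015] err mm [  4.8  -1.8 -10.3] F [-0.3 -0.6 -0.3] w 0.339
Z dir units per 10mm [-0.18   0.086  0.346]
```

apply_moves:
  plan:
    - [[0,0.08,-0.03,-0.16,0,0,-0.001],[0,0.07,-0.035,-0.16,0,0,0],[0,0.06,-0.03,-0.15,0,0,0],[0,0,0,0,0,0,0]]

```text
time_s: 19.72
tcp_pos: [0.5867, -0.3058, 0.107]
ee_rot: [[-0.532, -0.782, 0.325], [-0.816, 0.372, -0.442], [0.225, -0.5, -0.836]]
wrist_force: [0.1, 0.5, -1.7]
gripper_width: 0.34
```

```bash
python3 r.py 0 -23.4 90
```

```text
handle local mm [  0.3 -24.1  97.3] j [ -22.5   18.9  -45.6  102.8  -16.9 -106. ] Floc [-1.   0.5 -1.4]
t 19.72 n 1 total d(units) [ 0.13 -0.03 -0.26] rv [ 0.001  0.    -0.001] | row: [ 0.133 -0.032 -0.259] [ 0.0005  0.0001 -0.001 ] err mm [ 3.3 -0.8 -6.5] F [ 0.1  0.5 -1.7] w 0.34
Z dir units per 10mm [-0.18   0.086  0.346]
```

Expected contact around 90–91. Push gently.

apply_moves:
  plan:
    - [[0,0.07,-0.025,-0.14,0,0,0],[0,0.06,-0.025,-0.13,0,0,0],[0,0.04,-0.02,-0.08,0,0,0]]

```text
time_s: 19.97
tcp_pos: [0.5852, -0.3071, 0.1033]
ee_rot: [[-0.534, -0.78, 0.326], [-0.814, 0.369, -0.449], [0.23, -0.505, -0.832]]
wrist_force: [-6.3, 5.1, 7.9]
gripper_width: 0.339
```

```bash
python3 r.py 0 -23.4 90
```

```text
handle local mm [ -2.2 -25.9  94.4] j [ -23.7   19.2  -45.9  106.5  -17.  -108.7] Floc [-2.9  1.9 10.8]
t 19.97 n 1 total d(units) [ 0.19  0.02 -0.11] rv [0.008 0.002 0.   ] | row: [ 0.192  0.019 -0.11 ] [0.0085 0.0018 0.0004] err mm [ 4.8  0.5 -2.8] F [-6.3  5.1  7.9] w 0.339
Z dir units per 10mm [-0.18   0.086  0.346]
```

```bash
python3 see.py b4 255 185 80
python3 - <<'E'
from h import *
from plan import *
c=cam("side");P=cloud(c);F=rackR(np.radians(-25.62));L=(P-[.631,-.286,.05])@F
k=c["pixels"].min(2)>120
for y in(-.048,-.024,0,.024,.048):
    for a,b in((-.045,-.02),(.02,.045)):
        m=k&(np.abs(L[...,1]-y)<.008)&(L[...,0]>a)&(L[...,0]<b)&(L[...,2]>.066)&(L[...,2]<.09)
        print(y,a,m.sum(),np.percentile(L[m][:,2],[25,50,75]).round(4) if m.sum()>4 else None)
E
```

```text
-0.048 -0.045 48 [0.0716 0.0718 0.0722]
-0.048 0.02 58 [0.0713 0.0719 0.0723]
-0.024 -0.045 14 [0.0709 0.0715 0.072 ]
-0.024 0.02 38 [0.0708 0.0716 0.0721]
0 -0.045 0 None
0 0.02 41 [0.0713 0.0718 0.0721]
0.024 -0.045 1 None
0.024 0.02 41 [0.0711 0.0716 0.0723]
0.048 -0.045 0 None
0.048 0.02 35 [0.0713 0.0719 0.0722]
```

View pics/b4s.png

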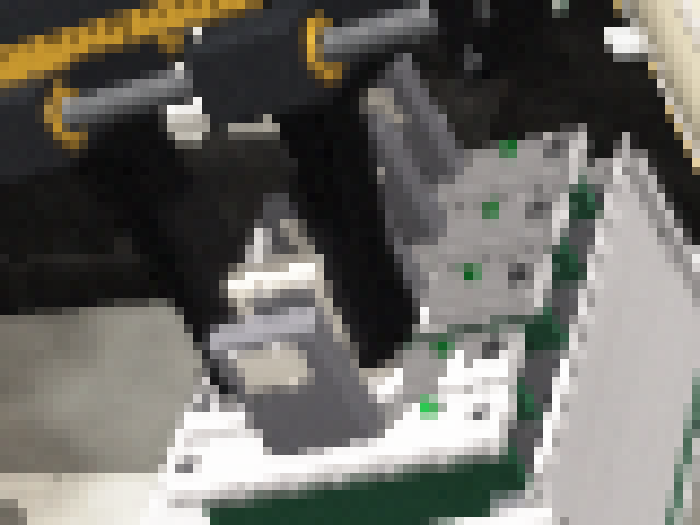

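apply_moves:
  plan:
    - [[60,0,0,0,0,0,0],[60,0,0,0,0,0,0],[60,0,0,0,0,0,0],[65,0,0,0,0,0,0],[65,0,0,0,0,0,0]]

```text
time_s: 20.53
tcp_pos: [0.5852, -0.3074, 0.1059]
ee_rot: [[-0.535, -0.779, 0.328], [-0.813, 0.369, -0.451], [0.23, -0.507, -0.83]]
wrist_force: [-0.7, 0.7, -0.4]
gripper_width: 0.61
```

```bash
python3 r.py 0 -24 150; python3 see.py b5 255 185 80
```

```text
handle local mm [ -0.8 -26.2  96.7] j [ -23.6   19.   -45.9  106.3  -17.1 -108.6] Floc [-1.1  0.3  0.1]
t 20.53 n 3 total d(units) [-0.9   0.53  1.86] rv [0.01  0.005 0.001] | row: [-0.3    0.176  0.621] [0.0034 0.0015 0.0003] err mm [-22.5  13.2  46.6] F [-0.7  0.7 -0.4] w 0.61
Z dir units per 10mm [-0.18   0.086  0.346]
```

View pics/b5s.png

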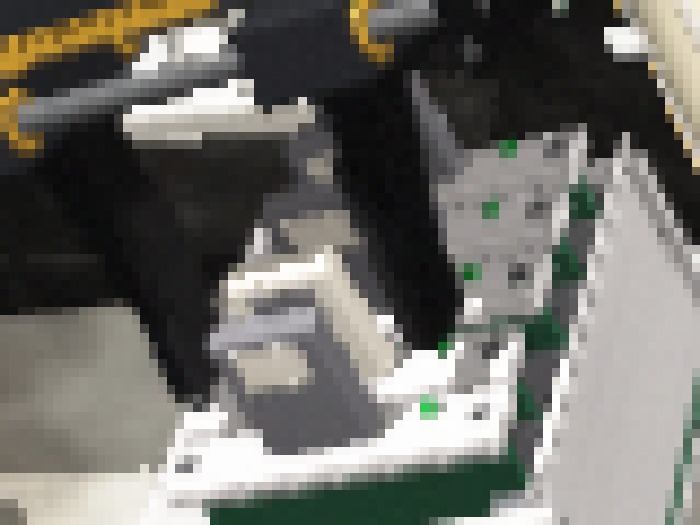

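Clear on both sides; retreat along the rack's z.

apply_moves:
  plan:
    - [[65,-0.2,0.1,0.4,0,0,0],[65,-0.3,0.16,0.6,0.003,0.002,0],[65,-0.32,0.16,0.62,0.003,0.002,0],[65,-0.32,0.16,0.62,0,0,0],[65,-0.36,0.18,0.7,0,0,0],[65,-0.36,0.18,0.7,0,0,0],[65,-0.36,0.18,0.7,0,0,0],[65,-0.5,0.2,0.5,0,0,0],[65,-0.5,0.2,0.3,0,0,0],[65,0,0,0,0,0,0]]

```text
time_s: 21.47
tcp_pos: [0.4989, -0.2683, 0.2331]
ee_rot: [[-0.534, -0.785, 0.314], [-0.815, 0.378, -0.439], [0.226, -0.49, -0.842]]
wrist_force: [-0.7, -0.1, 0.1]
gripper_width: 0.648
```

```bash
python3 r.py 0 -24 200
python3 - <<'E'
from h import *
from fit import *
for n in("wrist","side"):
    c=cam(n);P=cloud(c);k=c["pixels"].min(2)>110
    cv2.imwrite(f"pics/f_{n}.png",c["pixels"][:,:,::-1] if n=="wrist" else cv2.resize(c["pixels"][150:300,190:370,::-1],None,fx=4,fy=4,interpolation=2))
    p=fitrack(P,(.631,-.2880,-.445)); F=rackR(p[2]);L=(P-[p[0],p[1],.05])@F
    for y in RY:
        q=(np.abs(L[...,1]-y)<.006)&(np.abs(L[...,0])<.045)&(np.abs(L[...,0])>.02)&(L[...,2]>.06)&(L[...,2]<.1)
        if q.sum()>5: print(y,q.sum(),"strip z",np.median(L[q][:,2]).round(4))
    if n=="side":
        p=fitstand(P,(.4489,-.0621,.04),ys=(-.042,-.014,.014));
        L=(P-[p[0],p[1],0])@standR(p[2])
        for y in(-.042,-.014,.014,.042):
            q=k&(np.abs(L[...,1]-y)<.007)&(np.abs(L[...,0])<.045)&(np.abs(L[...,0])>.02)&(L[...,2]>.07)&(L[...,2]<.11)
            if q.sum()>5: print("stand",y,q.sum(),np.median(L[q][:,2]).round(4))
    for l in("torch_mid","ring_steel","bush_flanged","plug_gauge","hex_key_5"):
        print(l,[(np.round(w(c,r["at"]),3).tolist(),round(r["score"],2)) for r in recognise(l,c)[:1]])
E
```

```text
handle local mm [-19.2 -28.1 254.2] j [ -3.3   2.  -43.8  50.7 -32.9 -67.2] Floc [-0.5 -0.3  0.3]
t 21.47 n 2 total d(units) [ 1.65 -0.61 -1.49] rv [-0.004 -0.01   0.004] | row: [ 0.824 -0.303 -0.746] [-0.0022 -0.005   0.0018] err mm [ 41.2 -15.2 -37.3] F [-0.7 -0.1  0.1] w 0.648
Z dir units per 10mm [-0.18   0.086  0.346]
x,y 0.6306 -0.2891 yaw -25.57 z 0.0500 n 3664 rms 0.89mm
-0.048 333 strip z 0.072
-0.024 308 strip z 0.072
0 264 strip z 0.072
0.048 344 strip z 0.0721
torch_mid [([0.409, -0.223, 0.104], 0.6)]
ring_steel [([0.461, -0.373, 0.01], 0.89)]
bush_flanged [([0.403, -0.28, 0.019], 0.64)]
plug_gauge [([0.587, -0.269, 0.11], 0.28)]
hex_key_5 [([0.429, -0.341, 0.002], 0.82)]
x,y 0.6307 -0.2861 yaw -25.58 z 0.0500 n 1509 rms 1.10mm
-0.048 87 strip z 0.0718
-0.024 62 strip z 0.0717
0 46 strip z 0.0716
0.024 42 strip z 0.0718
0.048 34 strip z 0.0719
x,y 0.4496 -0.0620 yaw 2.33 z 0.0000 n 679 rms 1.15mm
stand -0.042 55 0.0822
stand -0.014 56 0.0822
stand 0.014 44 0.0823
torch_mid [([0.416, -0.226, 0.059], 0.88)]
ring_steel []
bush_flanged [([0.402, -0.282, 0.014], 0.54)]
plug_gauge [([0.372, -0.049, 0.011], 0.55)]
hex_key_5 [([0.424, -0.35, 0.001], 0.57)]
```

View pics/f_side.png

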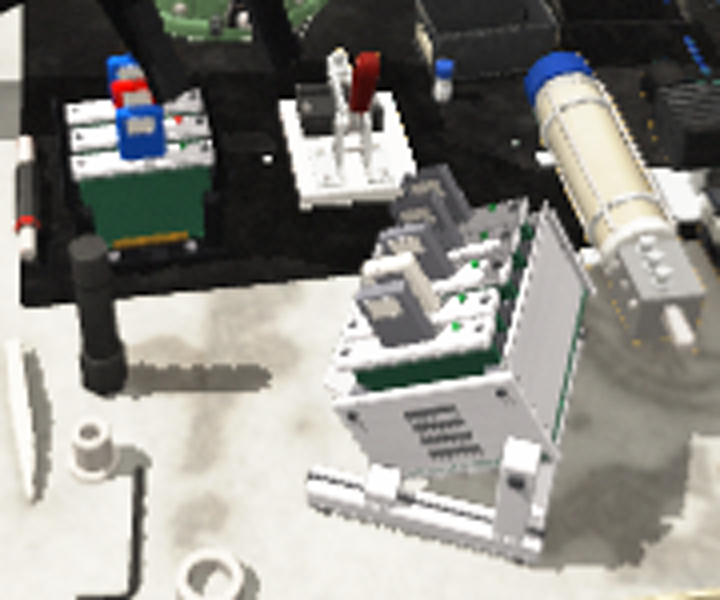

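View pics/f_wrist.png

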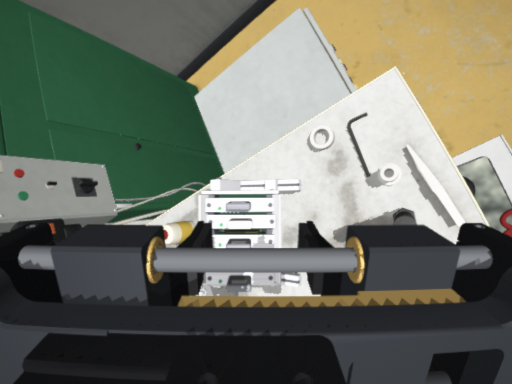

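The pictures show every strip in line. The white card's strip is at 72 mm in the rack and the red card's at 82 mm in the stand, both the home heights. The other bench items have not moved, and the robot is clear.

```bash
python3 -c "
from station import finish_job
print(finish_job())"
```

```text
the job is handed in; nothing more can be done
None
```

I swapped the cards as asked and handed the job in at about 21.6 s of the 53 s allowed. The red-handled card is in the stand's empty slot (y = -14 mm), and the white-handled spare is in the rack slot it left (y = -24 mm). I held each card until it was seated.

**Last checks:**
- **Rack:** the spare's front strip measured 72 mm from the slot floor, level with its neighbours in both the side and wrist cameras. 72 mm is the home height.
- **Stand:** the red card's strip measured 82 mm above the bench in the side camera, also level with its neighbours and at the home height.
- **Other things:** where they could be checked, the cards, torch, ring, bush, hexagon key and plug gauge looked unmoved, and the gripper was clear of everything. The last side picture found no ring, but the wrist camera saw it in its place.
- **Forces:** the highest wrist force I read was about 28 N, while seating the red card.

**What disagreed or went off plan:**
- **Fingertip position:** both cameras showed the fingertips about 30 mm further back than the stated tool point. I used the measured position.
- **Tool tilt:** joint 5 came close to its limit over the rack, so I gripped both cards with the tool tilted 15 degrees about the jaw axis.
- **Spare's contact height:** the spare touched bottom about 3–4 mm earlier by the tool reading than I expected, with some sideways give of the tool. The strip heights show it fully home.
- **Camera offset:** the wrist camera placed the rack 2–3 mm away from where the side camera did, so I cross-checked the two during insertion.

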